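# Stand the knocked-over beaker on the scale and tip the glaze lumps into it

## Robot

A 7-joint arm with a two-finger parallel gripper is mounted at the origin on the work surface. World frame = base frame: x ahead of the robot, y to its left, z up, the work surface at z = 0. Lengths are in mm, angles in rad, forces in N, time in s.
With the tool pointing down it reaches from about 400 to 875 mm from the base axis. Payload 4.4 kg.
Tool frame: the origin (TCP) lies between the finger pads; the fingertips stand 17 mm ahead of it and the grasp point (between the pads) lies 2 mm behind it; z points along the fingers, y is the line along which they close (so a half turn about z gives the same grasp; the last joint's range is limited). The gripper opens to 85 mm and grips with 20 to 120 N. Pads are 22 mm wide; open, the fingers measure 114 mm over their backs; the gripper's body (76 mm by 85 mm) begins 54 mm behind the grasp point. The pads swing forward as they close: fully open they stand 13 mm farther back than shut.
Start: joints at [-1.33, 0.628, 0.038, 1.517, -0.027, 0.996, -0.02], TCP at [196.283, 619.67, 248.313] pointing down, gripper open.
Joint ranges: [-3.06, 3.06], [-0.37, 2.12], [-1.25, 1.32], [0.18, 2.47], [-1.1, 4.24], [0.23, 1.98], [-2.94, 2.94]. Speed limits (rad/s): [2.57, 2.57, 3.14, 3.14, 3.14, 3.14, 3.14].

## Interface

Orientations are given as [roll, pitch, yaw] about the fixed x, y, z axes, in that order (R = Rz(yaw) Ry(pitch) Rx(roll)).
In Python, from cell import sensors, get_image, ctrl gives the robot as it stands.
- The arm moves only by the tool send_rows, never from a script. Its argument "series" is a list of rows, each a list of 3 entries, a list of its own where there are three numbers: the finger opening in mm, from 0 to 85.4, then the shift along the world's x, y, z in units of 60 mm (1.0 is 60 mm), then the turn, a rotation vector about the world's x, y, z in units of 5 degrees (1.0 is 5 degrees). A call has 1 to 8 rows; each row shifts and turns the commanded pose from where the row before left it; what a row does not reach is not made up. A row lasts 1/8 s, in which the tool goes at most 62.5 mm and 10.7 degrees, less where a joint would pass 70% of its speed; a pose out of reach is approached as far as the arm can. A call is refused whole if a number of a shift passes 1 or a number of a turn 1, either way. A call with a gripper value outside its range is refused whole. The fingers move at their own pace and stop on an object; the grip force is fixed at half the most. Time passes only in rows, so rows that do not move let the fingers close. It gives the time, the measured TCP pose, the force, the opening and the grip force at its end, in the units of the state.
- sensors.read_state(): the state, without advancing time (a new reading comes with each control period).
- get_image(name): name is "scene" or "top"; returns a dict with "img" (480x640x3 uint8, red, green, blue), "depth" (480x640 float32, mm along the optical axis (not along the pixel's ray), 0 where there is no reading), "vfov" (degrees; the focal length in pixels is half the picture's height over the tangent of half this angle, whatever the lens; pixels are square), "cx", "cy" (the principal point, pixels), "k1" (the pictures are not rectified: a ray, as slopes to the right and down, at radius r is drawn at 1 + k1 r^2 times it, then the intrinsics apply), "world_to_cam" (4x4, takes a point from world to camera coordinates). Camera axes: x right, y down, z forward; pixel columns grow to the right and rows downward; lengths in mm; the calibration is good to about 2 mm. A picture is of the moment at which its call begins.
- ctrl.finish_job(): hands the job in; it is judged then, once.
The state is a dict: "clock": time; "qpos": joint angles; "qd": joint speeds; "tau": joint torques, N m; "eef_pos": TCP position; "tool_rot": TCP orientation; "force": force on the tool from outside, world axes, zero at the start; "torque": the same for the moment, N m; "width": finger opening in mm; "gripper_force": force on a finger pad.
Only numpy, scipy, OpenCV 4.12 (cv2) and the standard library are available. Lean on these libraries where they do the work, as an engineer would, in place of code of your own. Each camera call takes 0.05 s, during which the arm holds its last target. There are 200 camera calls.

## Task

The white beaker on the glaze bench has been knocked over: stand it upright, mouth up, with its whole foot on the scale's round steel pan and let go of it. Then take the blue scoop by its handle and tip all four glaze lumps into the beaker without touching the lumps with the gripper, and put the empty scoop back down flat on the bench. Set the beaker and the scoop down rather than dropping them, and leave the cups, the jar and the tin where they are.

Things in the scene. Friction and masses are not known exactly. Their poses are not given: they have to be found in the camera images.
- scale: grey bench scale, fixed, body 200 (x) x 170 (y) x 28 mm high, origin under its centre; display strip and two blue keys on the top near its -x edge; it carries a round steel pan
- pan (a point): centre of the top of the scale's round steel pan: pan 130 mm in diameter, its flat top 40 mm above the bench; 18 mm to +x of the scale's centre
- beaker: low white plastic beaker (160 g), 68 mm tall: straight round body 62 mm outside diameter from the foot up to 46 mm, then flaring to 80 mm at the rim; wall 4 mm, floor 6 mm thick. Origin at the centre of the foot's underside, own z along its axis from foot to mouth. It starts lying on its side, foot end lower (axis 8 degrees off level), mouth within 50 degrees of pointing to -x
- mouth (a point): centre of the beaker's open mouth (72 mm inside diameter), on its axis 68 mm from the foot
- scoop: blue plastic scoop (160 g) flat on the bench: a channel 110 mm long (own x -55 to 55), 54 mm wide inside, 62 outside, floor 5 mm thick, side and back walls 25 mm high over the bench, open at its +x end. Behind it an upright flat handle: x -59 to -119, 16 mm thick across y, 62 mm high. Origin at the underside of the channel's centre, own z up
- spout (a point): middle of the scoop's open edge, on the top of its floor: scoop frame (55, 0, 5) mm
- grip (a point): a point in the scoop's handle to grip it at, fingers closing along the scoop's y: scoop frame (-89, 0, 45) mm
- lump0: brick-orange faceted glaze lump, 24 mm across, 20 mm high, 16 g, origin at its centre; starts in the scoop near scoop x -36, y -13.5 mm
- lump1: green faceted glaze lump, 24 mm across, 20 mm high, 16 g, origin at its centre; starts in the scoop near scoop x -36, y 13.5 mm
- lump2: yellow brass faceted glaze lump, 24 mm across, 20 mm high, 16 g, origin at its centre; starts in the scoop near scoop x -8, y -13.5 mm
- lump3: red faceted glaze lump, 24 mm across, 20 mm high, 16 g, origin at its centre; starts in the scoop near scoop x -8, y 13.5 mm
- cups: stack of nested white plastic cups, 72 mm wide at the top, 112 mm high, origin under its centre; bystander, leave alone
- jar: amber glass jar with black cap, 66 mm wide, 110 mm high, origin under its centre; bystander, leave alone
- tin: green paint tin, 72 mm wide, 80 mm high, origin under its centre; bystander, leave alone

How it is judged (in metres and radians):
On the way, in this order (a step that is already met when the one before it is completed fails the run):
1. the beaker stands upright with its whole foot on the scale's pan, let go of (angle between beaker's own z axis and vertical below 0.1 rad and horizontal distance between beaker and pan below 0.035 m and z of beaker in the frame of pan between -0.006 and 0.006 m and contact force between the fingers and beaker below 0.05 N and linear speed of beaker below 0.02 m/s), for 0.3 s.
2. all four lumps are in the beaker, which still stands upright on the pan (angle between beaker's own z axis and vertical below 0.1 rad and horizontal distance between beaker and pan below 0.035 m and z of beaker in the frame of pan between -0.006 and 0.006 m and horizontal distance between each of lump0, lump1, lump2, lump3 and beaker below 0.038 m and z of lump0 in the frame of beaker between 0 and 0.068 m and z of lump1 in the frame of beaker between 0 and 0.068 m and z of lump2 in the frame of beaker between 0 and 0.068 m and z of lump3 in the frame of beaker between 0 and 0.068 m), for 0.2 s.
At the end, for the whole second after the job is handed in: Beaker upright (0.1 rad) on the pan, foot centre within 35 mm of the pan's centre and 6 mm of its height; centres of all four lumps inside the beaker below its rim; scoop flat on the bench (tilt under 0.08 rad, within 8 mm of bench height); beaker and scoop at rest (all of step 2 and angle between scoop's own z axis and vertical below 0.08 rad and height (world z) of scoop between -0.008 and 0.008 m and linear speed of each of scoop, beaker below 0.02 m/s); the robot touches nothing.
It fails at once if the gripper's fingers touch a lump (contact force between the fingers and lump0 above 0.3 N or contact force between the fingers and lump1 above 0.3 N or contact force between the fingers and lump2 above 0.3 N or contact force between the fingers and lump3 above 0.3 N).
It fails at once if the beaker or the scoop is dropped (it falls freely, faster than 0.6 m/s) ((linear speed of beaker above 0.6 m/s and contact force between the fingers and beaker below 0.05 N) or (linear speed of scoop above 0.6 m/s and contact force between the fingers and scoop below 0.05 N)).
It fails at once if the cups, the jar or the tin is moved more than 30 mm or tipped more than 0.4 rad (distance of any of cups, jar, tin from where it was at the start of the episode above 0.03 m or angle between any of cups, jar, tin's own z axis and vertical above 0.4 rad).
It also fails if it takes over 72 s, if anything falls off the work surface, if the arm or the gripper's body presses on something with over 40 N, if the wrist force passes 120 N, or if a joint passes its speed limit or range.

## Working session

There is one attempt and no reset: what is moved stays moved. The work goes in short steps, Python scripts to look and compute and a tool call to move; the robot and the scene stay as the last step left them, time stands still between calls to the robot, and variables do not carry over. Pictures are saved under pics/ and viewed, at most 10 in all, crops included, and the job is handed in when it is done.

Besides the shell and the picture viewer there is one more tool, called after "Request:" in YAML: its name, and indented under it one key for each argument. send_rows: Moves the arm, as the interface text tells. Its arguments: {"type":"object","properties":{"series":{"type":"array"}},"required":["series"]}

```bash
ls; mkdir -p pics
cat > h.py <<'E'
import numpy as np, cv2
from cell import sensors, get_image, ctrl
def points(d):
    h,w=d['depth'].shape; f=h/2/np.tan(np.radians(d['vfov'])/2)
    K=np.array([[f,0,d['cx']],[0,f,d['cy']],[0,0,1]])
    u,v=np.meshgrid(np.arange(w),np.arange(h))
    p=np.stack([u,v],-1).reshape(-1,1,2).astype(np.float64)
    s=cv2.undistortPoints(p,K,np.array([d['k1'],0,0,0.])).reshape(h,w,2)
    z=d['depth'].astype(float)[...,None]
    c=np.concatenate([s*z,z],-1)
    M=np.linalg.inv(np.array(d['world_to_cam']))
    return c@M[:3,:3].T+M[:3,3]
E
python3 - <<'E'
from h import *
for n in ('scene','top'):
    d=get_image(n); cv2.imwrite(f'pics/{n}0.png',d['img'][...,::-1]); np.savez(f'{n}0.npz',P=points(d),img=d['img'],dep=d['depth'])
    print(n,d['vfov'],d['cx'],d['cy'],d['k1'],np.linalg.inv(d['world_to_cam']).round(2).tolist())
print(sensors.read_state())
E
```

```text
pics
scene 56.887764980724654 319.4451104058023 240.6968556002696 -0.07647471514101285 [[0.79, 0.42, -0.46, 995.28], [0.62, -0.53, 0.58, -495.29], [0.0, -0.74, -0.67, 662.71], [0.0, 0.0, 0.0, 1.0]]
top 52.822019268334 313.31393591520737 237.44561829251478 -0.03132865538672092 [[-0.0, -0.99, 0.11, 480.4], [-1.0, 0.0, 0.02, -5.17], [-0.02, -0.11, -0.99, 940.82], [0.0, 0.0, 0.0, 1.0]]
{'clock': 0.1, 'qpos': array([-1.32982923,  0.62923909,  0.03844945,  1.51824251, -0.02702747,
        0.9963357 , -0.01996384]), 'qd': array([-1.32302489e-03, -3.20594583e-03,  1.35967944e-03, -1.46724736e-03,
       -8.46034235e-05, -8.39238080e-04,  2.05218692e-04]), 'tau': array([ 2.62462032e-03, -5.64537334e+01,  1.23028859e+00, -1.93974870e+01,
        1.12595275e-02,  5.40375273e-03,  1.05736424e-05]), 'eef_pos': array([196.09170531, 619.16202408, 247.49869476]), 'tool_rot': array([-3.13988567e+00, -4.18326694e-06,  2.83484354e+00]), 'force': array([-0.28276326,  0.19890626,  0.38993945]), 'torque': array([ 0.00053341, -0.0295841 ,  0.04338397]), 'gripper_force': 0.0, 'width': 85.48137170981381}
```

View pics/top0.png

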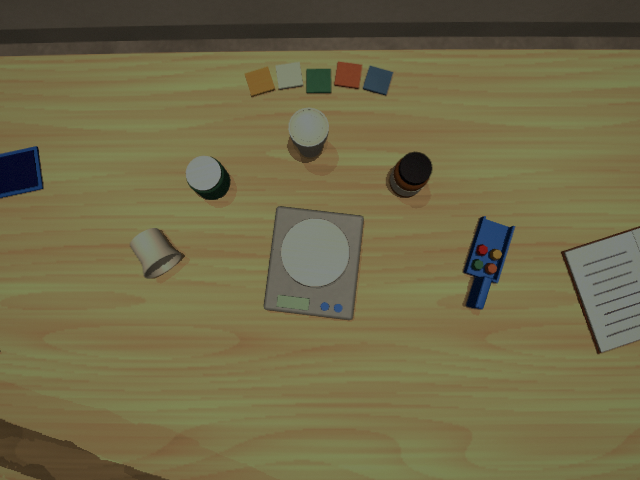

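View pics/scene0.png

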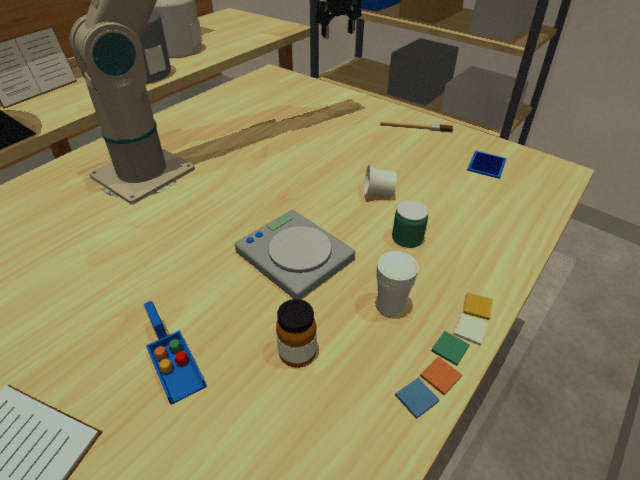

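The top view shows the beaker at about (155,252) with its mouth towards the lower right. The pan is at (315,252), and the scoop is at (488,250) with its handle pointing down at (480,290). The tin (208,178), cups (309,133) and jar (410,172) stand further out.

Run:
```python
from h import *
def load(n): d=np.load(n+'0.npz'); return d['P'],d['img'],cv2.cvtColor(d['img'],cv2.COLOR_RGB2HSV)
P,I,H=load('top'); Ps,Is,Hs=load('scene')
# table bias
print('table z top',np.median(P[330:400,200:400,2]),'scene',np.median(Ps[300:340,40:120,2]))
def roi(P,x0,x1,y0,y1,z0,z1): return (P[...,0]>x0)&(P[...,0]<x1)&(P[...,1]>y0)&(P[...,1]<y1)&(P[...,2]>z0)&(P[...,2]<z1)
for nm,PP,II in (('top',P,H),('scene',Ps,Hs)):
    m=roi(PP,340,560,-130,130,34,48)
    m=cv2.morphologyEx(m.astype(np.uint8),cv2.MORPH_OPEN,np.ones((3,3)))
    q=PP[m>0]; c,r=cv2.minEnclosingCircle(q[:,:2].astype(np.float32)); print(nm,'pan',c,r,q.mean(0))
    m=roi(PP,300,620,200,480,6,100)&(II[...,1]<90)
    n,l,s,cc=cv2.connectedComponentsWithStats(m.astype(np.uint8))
    for i in range(1,n):
        if s[i,4]>60:
            q=PP[l==i]; w,V=np.linalg.eigh(np.cov(q[:,:2].T)); print(nm,'bk?',s[i],q.mean(0).round(1),q.min(0).round(1),q.max(0).round(1),cv2.minAreaRect(q[:,:2].astype(np.float32)))
    m=roi(PP,200,700,-480,-200,-5,90)&(II[...,0]>100)&(II[...,0]<130)&(II[...,1]>120)
    n,l,s,cc=cv2.connectedComponentsWithStats(m.astype(np.uint8))
    for i in range(1,n):
        if s[i,4]>60:
            q=PP[l==i]; print(nm,'scoop',s[i],q.mean(0).round(1),q.min(0).round(1),q.max(0).round(1))
            h=q[q[:,2]>54]; b=q[(q[:,2]>18)&(q[:,2]<30)]; f=q[(q[:,2]<18)]
            for k in (h,b,f):
              if len(k)>5: print('  rect',len(k),np.round(k.mean(0),1),cv2.minAreaRect(k[:,:2].astype(np.float32)))
    for b in ((560,760,120,330),(600,850,-80,110),(540,760,-280,-110)):
        m=roi(PP,*b[:2],*b[2:],60,130); q=PP[m]; 
        if len(q): z=q[:,2].max(); t=q[q[:,2]>z-8]; print(nm,'by',z,cv2.minEnclosingCircle(t[:,:2].astype(np.float32)))
```

```text
table z top -0.1561289932882346 scene 1.1373568738167137
top pan (550.824951171875, 7.493703842163086) 64.21800231933594 [529.66783704   7.94419623  39.90559481]
top bk? [ 130  228   51   51 1483] [553.9 309.2  48.7] [505.9 263.    6. ] [600.7 356.1  81.6] ((556.0385131835938, 314.38330078125), (75.05538940429688, 78.13016510009766), 36.657039642333984)
top scoop [ 464  216   51   93 2049] [ 542.4 -319.1   20.4] [ 449.4 -371.5   -1.6] [ 622.1 -276.9   65.9]
  rect 298 [ 477.2 -295.2   61.2] ((477.53704833984375, -295.7614440917969), (15.80613899230957, 59.97502899169922), 69.63945007324219)
  rect 451 [ 543.2 -315.    23.6] ((531.4656982421875, -315.0915222167969), (62.90571975708008, 173.2889404296875), 70.74504089355469)
  rect 1172 [ 565.5 -330.     6.4] ((532.6885375976562, -314.38543701171875), (61.09642791748047, 171.97157287597656), 70.50569152832031)
top by 85.30304669754821 ((697.0382690429688, 212.02685546875), 33.32259750366211)
top by 115.7660755975187 ((770.7510375976562, 18.165952682495117), 36.18336486816406)
top by 115.11914873721662 ((696.9161987304688, -171.12843322
[... 422 characters left out ...]
1] [ 621.7 -281.4   66.1]
  rect 243 [ 481.2 -300.4   62.6] ((477.87591552734375, -299.14886474609375), (14.82200813293457, 57.01968002319336), 70.4124984741211)
  rect 425 [ 539.6 -323.8   24.8] ((556.652587890625, -327.0121765136719), (60.640472412109375, 117.2065658569336), 70.31685638427734)
  rect 1380 [ 573.5 -332.     6.7] ((550.8391723632812, -322.26116943359375), (60.853904724121094, 134.7546844482422), 68.5884017944336)
scene by 84.54517584278949 ((693.1654052734375, 210.30104064941406), 33.874515533447266)
scene by 115.43194856481216 ((769.1690673828125, 17.352371215820312), 37.139034271240234)
scene by 113.9143855961039 ((694.9344482421875, -172.6503143310547), 29.35747718811035)
```

Request:
send_rows:
  series:
    - [85,[0.6,-0.6,0],[0,0,-1]]
    - [85,[0.6,-0.6,0],[0,0,-1]]
    - [85,[0.6,-0.6,0],[0,0,-1]]
    - [85,[0.6,-0.6,0],[0,0,-1]]
    - [85,[0.6,-0.6,0],[0,0,-1]]
    - [85,[0.6,-0.6,0],[0,0,-1]]
    - [85,[0.6,-0.6,0],[0,0,-1]]
    - [85,[0.6,-0.6,0],[0,0,-1]]

```text
clock: 1.1
eef_pos: [485.1, 330.4, 248.0]
tool_rot: [-3.141, -0.0, 2.134]
force: [0.6, 0.5, -0.0]
width: 85.2
gripper_force: 0.0
```

Run:
```python
from h import *
s=sensors.read_state(); print({k:np.round(s[k],4).tolist() for k in ('clock','qpos','eef_pos','tool_rot')})
d=np.load('top0.npz');P=d['P'];I=d['img'];H=cv2.cvtColor(I,cv2.COLOR_RGB2HSV)
m=(abs(P[...,2]-40)<5)&(P[...,0]>380)&(P[...,0]<650)&(abs(P[...,1])<110)
m=cv2.morphologyEx(m.astype(np.uint8),cv2.MORPH_OPEN,np.ones((3,3)))
n,l,st,_=cv2.connectedComponentsWithStats(m); i=1+st[1:,4].argmax(); q=P[l==i]
print(st[i],q.mean(0),cv2.minEnclosingCircle(q[:,:2].astype(np.float32)),cv2.fitEllipse(np.argwhere(l==i)[:,::-1].astype(np.int32)) if 0 else '')
m=(abs(P[...,2]-28)<5)&(P[...,0]>380)&(P[...,0]<650)&(abs(P[...,1])<130);q=P[m];print('scale',cv2.minAreaRect(q[:,:2].astype(np.float32)))
```

```text
{'clock': 1.1, 'qpos': [-0.7963, 0.5466, 0.2349, 1.7042, -0.1541, 0.9094, 0.0637], 'eef_pos': [485.0806, 330.3644, 248.0296], 'tool_rot': [-3.1411, -0.0001, 2.1339]}
[ 281  218   69   69 3706] [553.5438285    7.75533676  39.89130067] ((554.0543823242188, 7.824488162994385), 64.84285736083984) 
scale ((535.960205078125, 9.948402404785156), (169.5250701904297, 199.51422119140625), 83.00638580322266)
```

Request:
send_rows:
  series:
    - [85,[0,0,0],[0,0,-1]]
    - [85,[0,0,0],[0,0,-1]]
    - [85,[0,0,0],[0,0,-1]]
    - [85,[0,0,0],[0,0,-1]]
    - [85,[0,0,0],[0,0,-1]]
    - [85,[0,0,0],[0,0,-1]]
    - [85,[0,0,0],[0,0,-1]]
    - [85,[0,0,0],[0,0,-1]]

```text
clock: 2.1
eef_pos: [483.9, 331.6, 247.9]
tool_rot: [-3.141, 0.001, 1.436]
force: [0.6, 0.1, -0.2]
width: 84.8
gripper_force: 0.0
```

Request:
send_rows:
  series:
    - [85,[0,0,0],[0,0,-1]]
    - [85,[0,0,0],[0,0,-1]]
    - [85,[0,0,0],[0,0,-1]]
    - [85,[0,0,0],[0,0,-1]]
    - [85,[0,0,0],[0,0,-1]]
    - [85,[0,0,0],[0,0,-1]]
    - [85,[0,0,0],[0,0,-1]]
    - [85,[0,0,0],[0,0,-1]]

```text
clock: 3.1
eef_pos: [483.9, 331.6, 247.9]
tool_rot: [-3.141, 0.001, 0.738]
force: [-0.2, 0.3, -0.2]
width: 84.9
gripper_force: 0.0
```

```bash
cat >> h.py <<'E'
def st():
    s=sensors.read_state(); print({k:np.round(s[k],4).tolist() for k in ('clock','qpos','eef_pos','tool_rot','force','width')})
    open('log.txt','a').write(str([list(map(float,s['qpos'])),list(map(float,s['eef_pos'])),list(map(float,s['tool_rot']))])+'\n'); return s
E
python3 -c "from h import *; st()"
```

```text
{'clock': 3.1, 'qpos': [-1.0364, 0.6101, 0.6299, 1.7116, -0.4243, 0.961, -1.0776], 'eef_pos': [483.9135, 331.6408, 247.893], 'tool_rot': [-3.1414, 0.0009, 0.7376], 'force': [-0.1819, 0.2665, -0.237], 'width': 84.936}
```

Request:
send_rows:
  series:
    - [85,[0,0,0],[0,0,-1]]
    - [85,[0,0,0],[0.6,-0.8,0]]
    - [85,[0,0,0],[0.6,-0.8,0]]
    - [85,[0,0,0],[0.6,-0.8,0]]
    - [85,[0,0,0],[0.6,-0.8,0]]
    - [85,[0,0,0],[0.6,-0.8,0]]
    - [85,[0,0,0],[0.6,-0.8,0]]
    - [85,[0,0,0],[0.6,-0.8,0]]

```text
clock: 4.1
eef_pos: [490.9, 336.9, 274.0]
tool_rot: [3.14, -0.539, 0.659]
force: [-0.8, 1.2, 0.1]
width: 85.2
gripper_force: 0.0
```

```bash
python3 -c "from h import *; st()"
```

```text
{'clock': 4.1, 'qpos': [-1.0106, 0.382, 0.4927, 2.1454, -1.1004, 0.2329, -0.4787], 'eef_pos': [490.8704, 336.8575, 273.9924], 'tool_rot': [3.1402, -0.5394, 0.6591], 'force': [-0.8122, 1.2106, 0.0835], 'width': 85.2313}
```

```bash
cat > kin.py <<'E'
import numpy as np
from itertools import product
from scipy.spatial.transform import Rotation as R
D=[([-1.32982923,0.62923909,0.03844945,1.51824251,-0.02702747,0.9963357,-0.01996384],[196.09170531,619.16202408,247.49869476],[-3.13988567,-4.18326694e-06,2.83484354]),
([-0.7963,0.5466,0.2349,1.7042,-0.1541,0.9094,0.0637],[485.0806,330.3644,248.0296],[-3.1411,-0.0001,2.1339])]
D+=[tuple(eval(l)) for l in open('log.txt')]
E
python3 - <<'E'
from kin import *
best=[]
for s in product([1,-1],repeat=7):
    B=[]
    for q,p,r in D:
        A=np.eye(3)
        for i,(a,si) in enumerate(zip('zyzyzyz',s)): A=A@R.from_euler(a,si*q[i]).as_matrix()
        B.append((A,R.from_euler('xyz',r).as_matrix()))
    # T = C A E ; E,C are z-rotations (C) times possibly flip
    for flip in (0,1):
      F=np.diag([1,-1,-1]) if flip else np.eye(3)
      for c in np.radians(np.arange(0,360,2)):
        C=R.from_euler('z',c).as_matrix()
        E=[(C@F@A).T@T for A,T in B]
        e=max(np.linalg.norm(x-E[0]) for x in E); best.append((e,s,flip,c))
best.sort(key=lambda b:b[0]); print(best[:12])
E
```

```text
[(np.float64(9.681364763111116e-05), (1, 1, 1, 1, 1, 1, 1), 1, np.float64(3.141592653589793)), (np.float64(9.681364763111116e-05), (-1, -1, -1, -1, -1, -1, -1), 0, np.float64(3.141592653589793)), (np.float64(9.681364763115629e-05), (1, -1, 1, -1, 1, -1, 1), 1, np.float64(0.0)), (np.float64(9.681364763115629e-05), (-1, 1, -1, 1, -1, 1, -1), 0, np.float64(0.0)), (np.float64(0.02630286136673749), (1, -1, 1, -1, 1, -1, 1), 1, np.float64(6.2482787221397)), (np.float64(0.02630286136673749), (-1, 1, -1, 1, -1, 1, -1), 0, np.float64(6.2482787221397)), (np.float64(0.026302861366737703), (1, 1, 1, 1, 1, 1, 1), 1, np.float64(3.1066860685499065)), (np.float64(0.026302861366737703), (-1, -1, -1, -1, -1, -1, -1), 0, np.float64(3.1066860685499065)), (np.float64(0.02630287795930086), (1, 1, 1, 1, 1, 1, 1), 1, np.float64(3.1764992386296798)), (np.float64(0.02630287795930086), (-1, -1, -1, -1, -1, -1, -1), 0, np.float64(3.1764992386296798)), (np.float64(0.02630287795930089), (1, -1, 1, -1, 1, -1, 1), 1, np.float64(0.03490658503988659)), (np.float64(0.02630287795930089), (-1, 1, -1, 1, -1, 1, -1), 0, np.float64(0.03490658503988659))]
```

```bash
cat >> kin.py <<'E'
S=[-1,1,-1,1,-1,1,-1]
def frames(q):
    A=np.eye(3); o=[A]
    for i in range(7): A=A@R.from_euler('zyzyzyz'[i],S[i]*q[i]).as_matrix(); o.append(A)
    return o
q,p,r=D[0]; E=frames(q)[7].T@R.from_euler('xyz',r).as_matrix()
# columns: z0(h), z3(L1), x3, z5(L2)/x4.., x5 , z7(L3)
def cols(q):
    f=frames(q); return np.stack([f[0][:,2],f[2][:,2],f[2][:,0],f[4][:,2],f[4][:,0],f[6][:,2],f[6][:,0]],1)
M=np.vstack([cols(q) for q,_,_ in D]); b=np.concatenate([p for _,p,_ in D])
X=np.linalg.lstsq(M,b,rcond=1e-6)[0]
def fk(q): return cols(q)@X, frames(q)[7]@E
LO=np.array([-3.06,-.37,-1.25,.18,-1.1,.23,-2.94]);HI=np.array([3.06,2.12,1.32,2.47,4.24,1.98,2.94])
from scipy.optimize import least_squares
def ik(p,Rt,q0,m=0.03):
    def f(q):
        a,B=fk(q); return np.r_[(a-p)/5,(R.from_matrix(Rt.T@B)).as_rotvec()*60,(q-q0)*1e-3]
    s=least_squares(f,np.clip(q0,LO+m+.001,HI-m-.001),bounds=(LO+m,HI-m)); a,B=fk(s.x)
    return s.x,np.linalg.norm(a-p),np.degrees(np.linalg.norm(R.from_matrix(Rt.T@B).as_rotvec()))
def tool(az,tilt,flip=0):
    """pointing down tilted by tilt deg toward azimuth az (deg); tool x azimuth=az(+180 if flip)"""
    B=R.from_euler('z',az,degrees=True)*R.from_euler('y',-tilt,degrees=True)*R.from_euler('x',180,degrees=True)
    if flip: B=B*R.from_euler('z',180,degrees=True)
    return B.as_matrix()
E
python3 - <<'E'
from kin import *
print(X.round(1),np.abs(M@X-b).max(), R.from_matrix(E).as_euler('xyz').round(3))
q0=np.array(D[-1][0]); rng=np.random.default_rng(0)
def many(p,B):
    best=None
    for k in range(12):
        s=q0 if k==0 else rng.uniform(LO,HI)
        o=ik(np.array(p,float),B,s); 
        c=o[1]+o[2]
        if c<1 and best is None or c<1 and np.abs(o[0]-q0).sum()<np.abs(best[0]-q0).sum(): best=o
    return None if best is None else best[0].round(2).tolist()
for t in (20,30,40,45): print('grasp',t,many([560,318,45],tool(37,t)), many([540,300,100],tool(37,t)))
for az in (180,150,210,90,270):
  for t in (40,50,60): print('place',az,t,many([554,8,75],tool(az,t,0)),)
E
```

```text
[432.1 530.7 -12.6 420.8  27.4 365.8 -12.8] 24.263407452042287 [ 0.    -0.     1.571]
grasp 20 [-0.03, 0.96, -0.6, 1.92, 1.61, 0.37, -2.78] [-0.08, 0.79, -0.49, 2.0, 1.33, 0.26, -2.58]
grasp 30 [-0.62, 0.88, 0.18, 2.03, 3.73, 0.35, 1.06] [-0.53, 0.74, 0.09, 2.1, 3.71, 0.26, 1.14]
grasp 40 [-0.94, 1.07, 0.6, 2.15, 3.69, 0.85, 0.85] [-0.92, 0.92, 0.6, 2.23, 3.76, 0.8, 0.88]
grasp 45 [-0.83, 1.08, 0.47, 2.19, 3.54, 0.95, 1.07] [-1.06, 1.1, 0.8, 2.29, 3.7, 1.08, 0.76]
place 180 40 [-0.14, 1.17, 0.26, 1.13, -0.21, 1.57, 1.7]
place 180 50 [-0.14, 1.3, 0.31, 0.93, -0.24, 1.82, 1.7]
place 180 60 None
place 150 40 [-0.0, 1.14, 0.27, 1.22, -0.45, 1.52, 1.44]
place 150 50 [0.06, 1.25, 0.21, 1.04, -0.44, 1.73, 1.4]
place 150 60 [0.12, 1.38, 0.14, 0.85, -0.42, 1.94, 1.34]
place 210 40 [-0.3, 1.14, 0.26, 1.21, 0.02, 1.46, 1.97]
place 210 50 [-0.46, 1.33, 0.6, 1.03, -0.21, 1.69, 2.13]
place 210 60 [-0.29, 1.39, 0.22, 0.84, 0.13, 1.91, 1.94]
place 90 40 [0.31, 0.95, 0.1, 1.72, -0.9, 1.01, 1.09]
place 90 50 [0.38, 1.05, 0.1, 1.65, -0.95, 1.18, 1.17]
place 90 60 [0.6, 1.15, -0.15, 1.57, -0.8, 1.2, 1.11]
place 270 40 [-1.15, 1.5, 1.26, 1.72, -0.82, 0.97, -2.91]
place 270 50 [-0.77, 1.11, 0.45, 1.64, 0.45, 0.94, 2.31]
place 270 60 [-0.83, 1.22, 0.46, 1.56, 0.49, 1.08, 2.24]
```

```bash
python3 - <<'E'
s=open('kin.py').read()
s=s.replace("return np.stack([f[0][:,2],f[2][:,2],f[2][:,0],f[4][:,2],f[4][:,0],f[6][:,2],f[6][:,0]],1)",
"return np.stack([f[0][:,2],f[1][:,0],f[2][:,1],f[2][:,2],f[4][:,1],f[4][:,2],f[6][:,1],f[6][:,2]],1)")
open('kin.py','w').write(s)
E
cat > many.py <<'E'
from kin import *
q0=np.array(D[-1][0]); rng=np.random.default_rng(0)
def many(p,B,n=14,base=None):
    base=q0 if base is None else np.array(base); best=None
    for k in range(n):
        s=base if k==0 else np.clip(base+rng.normal(0,.8,7),LO,HI)
        o=ik(np.array(p,float),B,s)
        if o[1]+o[2]<1 and (best is None or np.abs(o[0]-base).max()<np.abs(best[0]-base).max()): best=o
    return None if best is None else best[0].round(2).tolist()
E
python3 - <<'E'
from many import *
print(X.round(1),np.abs(M@X-b).max())
for t in (10,20,30,40,45): print('grasp',t,many([560,318,45],tool(37,t)), many([540,300,100],tool(37,t)))
for az in (180,150,210,90,270):
  for t in (40,50,60,70): print('place',az,t,many([554,8,75],tool(az,t,0)),)
E
```

```text
[ 3.362e+02  0.000e+00 -1.150e+01  5.591e+02 -1.620e+01  3.821e+02
 -4.000e-01  3.329e+02] 0.01137966337000762
grasp 10 [-0.71, 0.85, 0.26, 1.85, -0.65, 0.35, -0.88] [-0.83, 0.77, 0.45, 1.9, -0.8, 0.47, -0.73]
grasp 20 [-0.02, 0.98, -0.84, 1.98, 1.65, 0.6, -2.91] [-0.23, 0.73, -0.45, 2.05, 1.36, 0.26, -2.76]
grasp 30 None None
grasp 40 [-0.56, 0.91, 0.06, 2.26, 3.32, 0.73, 1.5] None
grasp 45 None [-0.43, 0.82, -0.1, 2.38, 3.22, 0.84, 1.68]
place 180 40 [0.19, 1.13, -0.51, 1.25, 0.32, 1.55, 1.23]
place 180 50 [0.26, 1.3, -0.78, 1.08, 0.47, 1.85, 1.1]
place 180 60 [-0.06, 1.32, 0.03, 0.92, -0.06, 1.95, 1.55]
place 180 70 None
place 150 40 [0.36, 1.12, -0.55, 1.33, 0.13, 1.39, 0.92]
place 150 50 [0.38, 1.23, -0.6, 1.18, 0.1, 1.6, 0.92]
place 150 60 [0.44, 1.39, -0.82, 1.03, 0.2, 1.81, 0.8]
place 150 70 None
place 210 40 [0.14, 1.16, -0.71, 1.32, 0.68, 1.65, 1.39]
place 210 50 [-0.19, 1.16, -0.05, 1.18, 0.27, 1.65, 1.77]
place 210 60 [-0.27, 1.28, 0.12, 1.04, 0.2, 1.83, 1.87]
place 210 70 None
place 90 40 [0.41, 0.91, -0.16, 1.83, -0.78, 0.81, 0.96]
place 90 50 [0.53, 1.0, -0.25, 1.78, -0.78, 0.91, 1.01]
place 90 60 [0.67, 1.11, -0.4, 1.71, -0.71, 0.98, 0.99]
place 90 70 [0.63, 1.19, -0.28, 1.65, -0.85, 1.19, 1.14]
place 270 40 [-1.05, 1.4, 1.29, 1.83, -0.8, 0.86, -2.74]
place 270 50 [-0.17, 1.05, -0.53, 1.75, 1.14, 1.45, 1.75]
place 270 60 [-0.3, 1.12, -0.4, 1.69, 1.11, 1.52, 1.74]
place 270 70 [-0.43, 1.19, -0.23, 1.63, 1.05, 1.57, 1.76]
```

Run:
```python
from many import *
# refine: grasp location: foot F, axis dir m az 217, TCP at s=25 
m=np.array([np.cos(np.radians(217)),np.sin(np.radians(217))]); c=np.array([554.5,313.8]); F=c-34.3*m
g=np.r_[F+25*m,41]; print('foot',F,'g',g)
def track(path,q):
    out=[]
    for p,B in path:
        q,a,b=ik(np.array(p,float),B,q,.01); out.append((a,b))
    return q,out
for al in (10,12,14,16,18,20):
    q,o=track([(g+[0,0,h],tool(37,al)) for h in (160,120,80,40,0)],q0); print(al,q.round(2).tolist(),np.array(o[-1]).round(1))
q,o=track([(g+[0,0,h],tool(37,12)) for h in (160,80,0)],q0); qg=q
for al in (12,15):
 for psi in (-60,-30,0,30,53,75):
  n=12; path=[(g+[0,0,30*i],tool(37,al)) for i in range(6)]
  p1=np.array([554,8,180.])
  path+=[(path[5][0]*(1-k)+p1*k,tool(37+psi*k,al)) for k in np.linspace(0,1,n)]
  path+=[(p1,tool(37+psi,al-t)) for t in np.linspace(0,82,n)]+[([554,8,z],tool(37+psi,al-82)) for z in (140,100,66)]
  q,o=track(path,qg); o=np.array(o); print(al,psi,q.round(2).tolist(),o.max(0).round(1),o[-1].round(1))
```

```text
foot [581.89319799 334.44225529] g [561.92731024 319.39687972  41.        ]
10 [-0.74, 0.87, 0.31, 1.84, -0.74, 0.37, -0.81] [0. 0.]
12 [-0.75, 0.86, 0.32, 1.87, -0.89, 0.34, -0.65] [0. 0.]
14 [-0.72, 0.85, 0.27, 1.9, -0.97, 0.27, -0.56] [0. 0.]
16 [-0.71, 0.85, 0.25, 1.92, -1.09, 0.24, -0.44] [1.2 0.5]
18 [-0.7, 0.84, 0.25, 1.92, -1.09, 0.24, -0.43] [5.1 2.1]
20 [-0.69, 0.84, 0.24, 1.92, -1.09, 0.24, -0.43] [9.  3.8]
12 -60 [0.25, 1.41, -0.41, 0.91, -0.06, 1.97, -2.05] [19.3  4.6] [8.7 2.1]
12 -30 [-0.15, 1.36, 0.17, 0.95, -0.06, 1.97, -1.44] [36.1  8.4] [21.7  5.3]
12 0 [-0.53, 1.49, 0.74, 0.96, -0.1, 1.9, -0.85] [0. 0.] [0. 0.]
12 30 [-0.82, 1.45, 0.82, 1.33, 0.05, 1.42, -0.66] [0. 0.] [0. 0.]
12 53 [-1.06, 1.46, 0.92, 1.65, 0.1, 0.95, -0.57] [0. 0.] [0. 0.]
12 75 [-1.27, 1.56, 1.06, 1.96, 0.0, 0.43, -0.39] [0. 0.] [0. 0.]
15 -60 [0.23, 1.4, -0.38, 0.89, -0.06, 1.97, -2.04] [12.9  3.1] [1.9 0.5]
15 -30 [-0.15, 1.36, 0.17, 0.93, -0.06, 1.97, -1.44] [28.4  6.7] [14.1  3.5]
15 0 [-0.55, 1.47, 0.78, 1.0, -0.15, 1.85, -0.83] [0. 0.] [0. 0.]
15 30 [-0.84, 1.44, 0.87, 1.35, -0.01, 1.37, -0.61] [0. 0.] [0. 0.]
15 53 [-1.06, 1.45, 0.96, 1.67, 0.03, 0.91, -0.49] [0. 0.] [0. 0.]
15 75 [-1.25, 1.53, 1.06, 1.98, -0.08, 0.4, -0.28] [0. 0.] [0. 0.]
```

Request:
send_rows:
  series:
    - [85,[0.3,-0.1,0],[-0.6,0.8,0]]
    - [85,[0.3,-0.1,0],[-0.6,0.8,0]]
    - [85,[0.3,-0.1,-0.2],[-0.6,0.8,0]]
    - [85,[0.3,0,-0.4],[-0.5,0.7,0]]
    - [85,[0,0,-0.7],[0,0,0]]
    - [85,[0,0,-0.7],[0,0,0]]
    - [85,[0,0,-0.5],[0,0,0]]
    - [85,[0,0,0],[0,0,0]]

```text
clock: 5.1
eef_pos: [562.2, 319.1, 122.6]
tool_rot: [-3.134, -0.2, 0.653]
force: [0.5, -0.3, 0.8]
width: 84.7
gripper_force: 0.0
```

Run:
```python
from h import *
s=st()
for n in ('scene','top'):
    d=get_image(n); np.savez(f'{n}1.npz',P=points(d),img=d['img'],dep=d['depth'])
d=np.load('top0.npz');a=cv2.resize(d['img'][200:300,110:210],(500,500),interpolation=cv2.INTER_CUBIC)
P=d['P'][200:300,110:210]; m=(P[...,2]>6).astype(np.uint8)
d=np.load('scene1.npz');b=cv2.resize(d['img'][110:250,320:460],(300,300),interpolation=cv2.INTER_CUBIC)
o=np.zeros((500,800,3),np.uint8);o[:,:500]=a;o[:300,500:]=b
cv2.imwrite('pics/c1.png',np.clip(o[...,::-1]*1.5,0,255).astype(np.uint8))
```

```text
{'clock': 5.1, 'qpos': [-0.9204, 0.7965, 0.6212, 1.8389, -0.923, 0.5996, -0.6393], 'eef_pos': [562.1715, 319.0831, 122.551], 'tool_rot': [-3.1338, -0.1997, 0.653], 'force': [0.5411, -0.259, 0.7518], 'width': 84.7393}
```

View pics/c1.png

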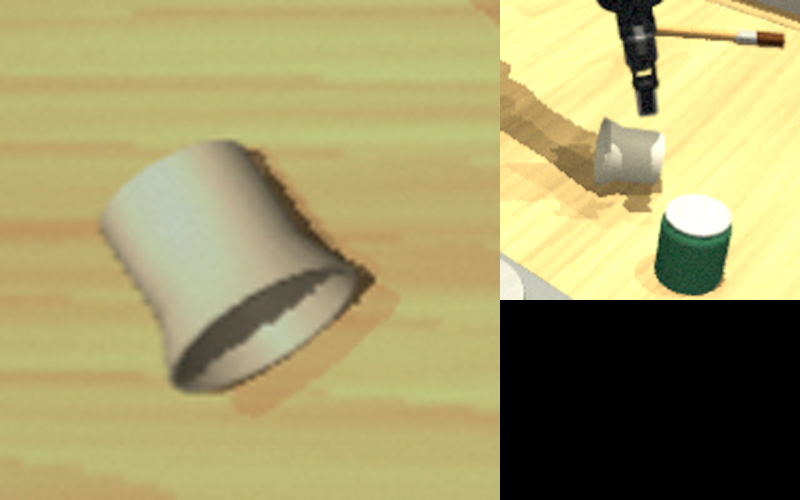

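The crop shows the beaker's foot edge running from about (130,243) to (158,229) in top-image pixels, and its rim from (145,277) to (184,256). The gripper is above the body. I'll cast those four points onto planes to get the axis direction.

```bash
cat >> h.py <<'E'
def ray(d,px,z):
    f=240/np.tan(np.radians(d['vfov'])/2); K=np.array([[f,0,d['cx']],[0,f,d['cy']],[0,0,1]])
    s=cv2.undistortPoints(np.array(px,float).reshape(-1,1,2),K,np.array([d['k1'],0,0,0.])).reshape(-1,2)
    M=np.linalg.inv(np.array(d['world_to_cam'])); v=np.c_[s,np.ones(len(s))]@M[:3,:3].T; o=M[:3,3]
    z=np.broadcast_to(z,len(s)); return o+v*((z-o[2])/v[:,2])[:,None]
E
python3 - <<'E'
from h import *
d=get_image('top')
a=ray(d,[[130,243],[158,229],[145,277],[184.4,256]],[32,32,41,41]); print(a.round(1))
f=(a[0]+a[1])/2; r=(a[2]+a[3])/2; v=(f-r)[:2]; print(f,r,np.linalg.norm(v),np.degrees(np.arctan2(v[1],v[0])), [np.degrees(np.arctan2(*(a[i+1]-a[i])[1::-1])) for i in (0,2)])
P=np.load('top0.npz')['P'];H=cv2.cvtColor(np.load('top0.npz')['img'],cv2.COLOR_RGB2HSV)
P2=np.load('scene0.npz')['P']
# ridge: highest points of body per strip -> axis line, both views
for PP in (P,P2):
    m=(PP[...,0]>490)&(PP[...,0]<620)&(PP[...,1]>250)&(PP[...,1]<370)&(PP[...,2]>50); q=PP[m]
    w,V=np.linalg.eigh(np.cov(q[:,:2].T)); t=q[q[:,2]<60]; t=t[t[:,2]>40]
    print(len(q),q.mean(0).round(1),np.degrees(np.arctan2(V[1,1],V[0,1])).round(1),w.round(0))
# normals-free check: fit plane-wise ridge: z ~ quadratic in cross coordinate, for candidates by lstsq of full quadric
    u=q[:,:2]-q[:,:2].mean(0); A=np.c_[u[:,0]**2,u[:,0]*u[:,1],u[:,1]**2,u,np.ones(len(u))]; c=np.linalg.lstsq(A,q[:,2],rcond=None)[0]
    Q=np.array([[c[0],c[1]/2],[c[1]/2,c[2]]]); w,V=np.linalg.eigh(Q); i=np.abs(w).argmin(); print('quadric axis',np.degrees(np.arctan2(V[1,i],V[0,i])),w)
E
```

```text
[[572.7 361.1  32. ]
 [599.4 307.8  32. ]
 [507.6 326.4  41. ]
 [546.8 252.8  41. ]]
[586.05842905 334.44988963  32.        ] [527.19572523 289.59734985  41.        ] 74.00383926981466 37.30688304909815 [np.float64(-63.39716250979644), np.float64(-61.93460479712887)]
953 [559.7 312.3  62.7] 46.1 [241. 390.]
quadric axis -143.662537022873 [-0.01946183  0.00564162]
422 [561.5 302.3  62.7] -137.5 [190. 405.]
quadric axis -142.0817633942451 [-0.02056084  0.00514231]
```

Request:
send_rows:
  series:
    - [85,[0,0,-0.4],[0,0,0]]
    - [85,[0,0,-0.4],[0,0,0]]
    - [85,[0,0,-0.35],[0,0,0]]
    - [85,[0,0,-0.2],[0,0,0]]
    - [85,[0,0,0],[0,0,0]]
    - [50,[0,0,0],[0,0,0]]
    - [50,[0,0,0],[0,0,0]]
    - [50,[0,0,0],[0,0,0]]

```text
clock: 6.25
eef_pos: [565.1, 320.0, 45.8]
tool_rot: [-3.136, -0.208, 0.653]
force: [-1.3, -1.2, 5.5]
width: 59.5
gripper_force: 63.3
```

Request:
send_rows:
  series:
    - [50,[0,0,0],[0,0,0]]
    - [50,[0,0,0],[0,0,0]]

```text
clock: 6.5
eef_pos: [565.1, 320.0, 45.8]
tool_rot: [-3.136, -0.208, 0.653]
force: [-0.1, -0.4, 5.8]
width: 59.2
gripper_force: 63.3
```

```bash
python3 -c "from h import *; st()"
```

```text
{'clock': 6.5, 'qpos': [-0.818, 0.8832, 0.4465, 1.8626, -1.039, 0.4274, -0.5192], 'eef_pos': [565.0811, 320.0137, 45.7793], 'tool_rot': [-3.1357, -0.2077, 0.6534], 'force': [-0.114, -0.4159, 5.7895], 'width': 59.2486}
```

Request:
send_rows:
  series:
    - [50,[0,0,0.2],[0,0,0]]
    - [50,[0,0,0.3],[0,0,0]]
    - [50,[0,0,0.3],[0,0,0]]
    - [50,[0,0,0],[0,0,0]]

```text
clock: 7.0
eef_pos: [565.2, 320.4, 94.5]
tool_rot: [-3.136, -0.209, 0.654]
force: [0.1, -0.7, -1.1]
width: 59.3
gripper_force: 65.4
```

Run:
```python
from h import *
st()
d=get_image('scene');np.savez('scene2.npz',P=points(d),img=d['img']);b=cv2.resize(d['img'][110:230,320:460],(700,600),interpolation=cv2.INTER_CUBIC)
cv2.imwrite('pics/c2.png',np.clip(b[...,::-1]*1.4,0,255).astype(np.uint8))
```

```text
{'clock': 7.0, 'qpos': [-0.8763, 0.8236, 0.5447, 1.8504, -0.9573, 0.5237, -0.6026], 'eef_pos': [565.2459, 320.369, 94.4678], 'tool_rot': [-3.1362, -0.2087, 0.6542], 'force': [0.1388, -0.7418, -1.0988], 'width': 59.3263}
```

View pics/c2.png

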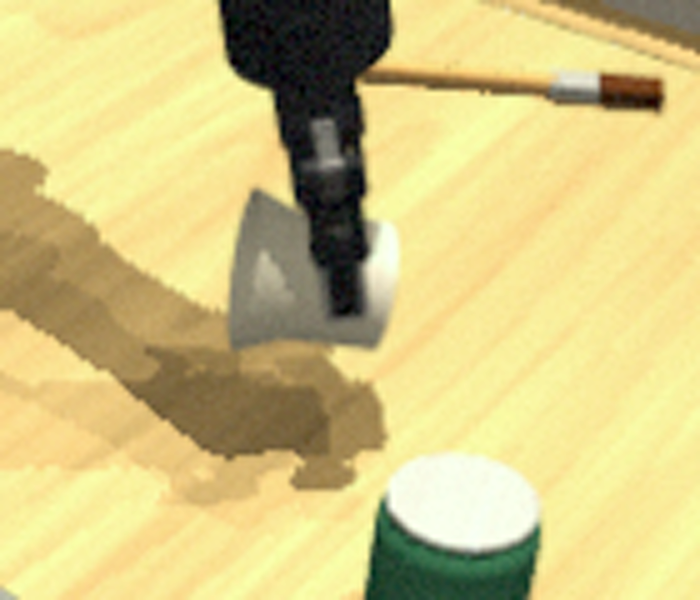

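The beaker is held squarely between the pads, clear of the bench. Next I lift it, carry it over the pan while yawing it +40°, and turn it upright.

Request:
send_rows:
  series:
    - [50,[0,0,0.5],[0,0,0]]
    - [50,[0,0,0.6],[0,0,0]]
    - [50,[0,-0.3,0.5],[0,0,1]]
    - [50,[0,-0.6,0],[0,0,1]]
    - [50,[0,-0.6,0],[0,0,1]]
    - [50,[0,-0.7,0],[0,0,1]]
    - [50,[0,-0.7,0],[0,0,1]]
    - [50,[0,-0.7,0],[0,0,1]]

```text
clock: 8.05
eef_pos: [563.5, 102.3, 187.7]
tool_rot: [-3.134, -0.205, 1.18]
force: [0.4, -0.0, -1.7]
width: 58.9
gripper_force: 65.4
```

Request:
send_rows:
  series:
    - [50,[-0.1,-0.7,0],[0,0,1]]
    - [50,[-0.1,-0.5,0],[0,0,1]]
    - [50,[0,-0.2,0],[-0.95,0.21,0]]
    - [50,[0,0,0],[-0.95,0.21,0]]
    - [50,[0,0,0],[-0.95,0.21,0]]
    - [50,[0,0,0],[-0.95,0.21,0]]
    - [50,[0,0,0],[-0.95,0.21,0]]
    - [50,[0,0,0],[-0.95,0.21,0]]

```text
clock: 9.05
eef_pos: [551.8, 20.2, 187.8]
tool_rot: [-3.135, 0.307, 1.352]
force: [0.1, -0.2, -1.0]
width: 59.0
gripper_force: 65.4
```

```bash
python3 -c "from h import *; st()"
```

```text
{'clock': 9.05, 'qpos': [-0.7052, 0.7609, 0.7705, 1.7864, -0.2734, 0.8752, -0.0991], 'eef_pos': [551.8041, 20.1546, 187.7515], 'tool_rot': [-3.1355, 0.3068, 1.3519], 'force': [0.0588, -0.2344, -1.0408], 'width': 59.0352}
```

Request:
send_rows:
  series:
    - [50,[0,0,0],[-0.95,0.21,0]]
    - [50,[0,0,0],[-0.95,0.21,0]]
    - [50,[0,0,0],[-0.95,0.21,0]]
    - [50,[0,0,0],[-0.95,0.21,0]]
    - [50,[0,0,0],[-0.95,0.21,0]]
    - [50,[0,0,0],[-0.95,0.21,0]]
    - [50,[0,0,0],[-0.95,0.21,0]]
    - [50,[0,0,0],[-0.95,0.21,0]]

```text
clock: 10.05
eef_pos: [552.0, 20.5, 186.9]
tool_rot: [-3.136, 0.985, 1.353]
force: [-0.1, -0.6, -2.3]
width: 58.9
gripper_force: 65.5
```

Request:
send_rows:
  series:
    - [50,[0,0,0],[-0.95,0.21,0]]
    - [50,[0,0,0],[-0.95,0.21,0]]
    - [50,[0,0,0],[-0.95,0.21,0]]
    - [50,[0,0,0],[0,0,0]]

```text
clock: 10.55
eef_pos: [551.8, 20.7, 185.0]
tool_rot: [-3.129, 1.238, 1.36]
force: [-0.2, -0.6, -2.3]
width: 58.8
gripper_force: 65.5
```

Run:
```python
from h import *
st()
o=np.zeros((500,800,3),np.uint8)
d=get_image('scene');np.savez('scene3.npz',P=points(d),img=d['img']);o[:,:500]=cv2.resize(d['img'][110:290,220:400],(500,500))
d=get_image('top');np.savez('top3.npz',P=points(d),img=d['img']);o[:300,500:]=cv2.resize(d['img'][170:290,230:350],(300,300))
cv2.imwrite('pics/c3.png',np.clip(o[...,::-1]*1.4,0,255).astype(np.uint8))
P=np.load('top3.npz')['P']
m=(P[...,0]>480)&(P[...,0]<640)&(P[...,1]>-60)&(P[...,1]<60)&(P[...,2]>90)
q=P[m]; print(len(q),q[:,2].max(),np.percentile(q[:,2],[10,50,90]))
```

```text
{'clock': 10.55, 'qpos': [-1.001, 1.3375, 1.0284, 1.504, 0.0724, 1.2983, -0.448], 'eef_pos': [551.7662, 20.676, 185.0116], 'tool_rot': [-3.1293, 1.2383, 1.3604], 'force': [-0.1722, -0.5831, -2.3036], 'width': 58.8025}
4103 940.8154338490423 [167.16248374 219.41756075 940.81543385]
```

View pics/c3.png

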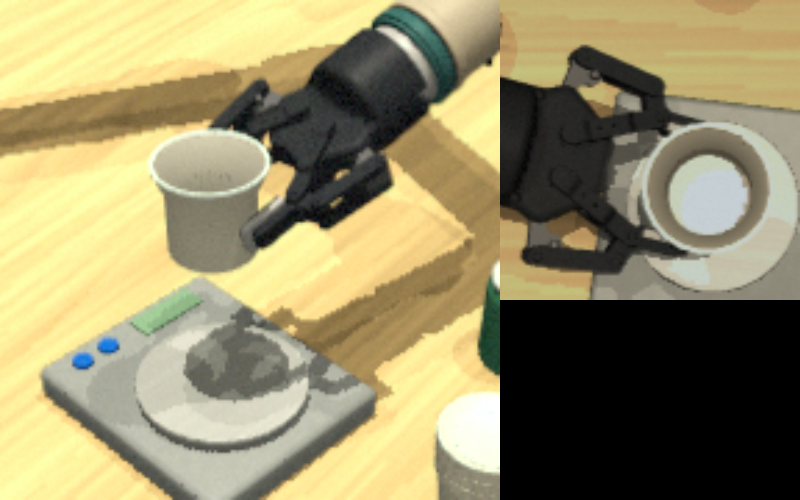

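The beaker now hangs upright above the scale in both views, with its mouth at about (313,247) in the top view. I'll fit the rim plane and centre.

Run:
```python
from h import *
for n in ('top3','scene3'):
    d=np.load(n+'.npz');P=d['P'];V=d['img'].max(2)
    m=(P[...,0]>480)&(P[...,0]<640)&(P[...,1]>-70)&(P[...,1]<70)&(P[...,2]>218)&(P[...,2]<245)&(V>70)
    q=P[m]
    for k in range(4):
        c=np.linalg.lstsq(np.c_[q[:,:2],np.ones(len(q))],q[:,2],rcond=None)[0]
        r=q[:,2]-np.c_[q[:,:2],np.ones(len(q))]@c; q=q[abs(r)<max(2,1.5*r.std())]
    (cx,cy),rad=cv2.minEnclosingCircle(q[:,:2].astype(np.float32))
    print(n,len(q),'slope',c[:2],'z',q[:,2].mean(),(cx,cy),rad)
```

```text
top3 485 slope [ 0.00742116 -0.00053422] z 228.25059316286888 (549.1311645507812, 7.725789546966553) 39.49641036987305
scene3 350 slope [ 0.01415025 -0.01122456] z 227.11830286041007 (546.79248046875, 7.548852443695068) 40.71649932861328
```

Request:
send_rows:
  series:
    - [50,[0.05,0,-0.3],[0,0,0]]
    - [50,[0.05,0,-0.4],[0,0,0]]
    - [50,[0,0,-0.4],[0,0,0]]
    - [50,[0,0,-0.4],[0,0,0]]
    - [50,[0,0,-0.2],[0,0,0]]
    - [50,[0,0,-0.1],[0,0,0]]
    - [50,[0,0,0],[0,0,0]]

```text
clock: 11.52
eef_pos: [558.1, 19.6, 80.3]
tool_rot: [-3.141, 1.239, 1.348]
force: [-0.0, 0.5, -1.2]
width: 59.2
gripper_force: 65.5
```

Request:
send_rows:
  series:
    - [50,[0,0,-0.04],[0,0,0]]
    - [50,[0,0,-0.04],[0,0,0]]
    - [50,[0,0,0],[0,0,0]]

```text
clock: 11.9
eef_pos: [558.0, 19.8, 75.4]
tool_rot: [-3.14, 1.238, 1.348]
force: [0.0, -0.8, -2.0]
width: 59.1
gripper_force: 65.5
```

```bash
cat >> h.py <<'E'
def rim(z0,z1,R=70,c=(554,8)):
    for n in ('top','scene'):
        d=get_image(n);P=points(d);V=d['img'].max(2)
        m=(abs(P[...,0]-c[0])<R)&(abs(P[...,1]-c[1])<R)&(P[...,2]>z0)&(P[...,2]<z1)&(V>70); q=P[m]
        for k in range(4):
            c2=np.linalg.lstsq(np.c_[q[:,:2],np.ones(len(q))],q[:,2],rcond=None)[0]
            r=q[:,2]-np.c_[q[:,:2],np.ones(len(q))]@c2; q=q[abs(r)<max(2,1.5*r.std())]
        print(n,len(q),c2[:2].round(3),q[:,2].mean(),cv2.minEnclosingCircle(q[:,:2].astype(np.float32)))
E
python3 -c "
from h import *
st(); rim(100,122)"
```

```text
{'clock': 11.9, 'qpos': [-0.9663, 1.4872, 0.9593, 1.4353, -0.0053, 1.2595, -0.5303], 'eef_pos': [558.0221, 19.8384, 75.3862], 'tool_rot': [-3.14, 1.2381, 1.3484], 'force': [0.0376, -0.7758, -1.9527], 'width': 59.089}
top 504 [ 0.001 -0.004] 116.10339360219298 ((555.1865844726562, 7.364706039428711), 39.48371887207031)
scene 433 [ 0.025 -0.061] 114.45891851279552 ((567.4451904296875, 33.42164611816406), 70.24441528320312)
```

Request:
send_rows:
  series:
    - [50,[0,0,-0.04],[0,0,0]]
    - [50,[0,0,-0.03],[0,0,0]]
    - [50,[0,0,-0.03],[0,0,0]]
    - [50,[0,0,0],[0,0,0]]

```text
clock: 12.5
eef_pos: [558.0, 19.7, 69.2]
tool_rot: [-3.139, 1.238, 1.349]
force: [0.3, -0.6, -1.4]
width: 59.3
gripper_force: 65.5
```

Request:
send_rows:
  series:
    - [50,[0,0,-0.02],[0,0,0]]
    - [50,[0,0,-0.01],[0,0,0]]
    - [50,[0,0,0],[0,0,0]]

```text
clock: 12.88
eef_pos: [558.0, 19.7, 67.5]
tool_rot: [-3.14, 1.238, 1.349]
force: [0.4, -0.8, -1.7]
width: 59.1
gripper_force: 65.5
```

Request:
send_rows:
  series:
    - [50,[0,0,-0.02],[0,0,0]]
    - [50,[0,0,0],[0,0,0]]

```text
clock: 13.12
eef_pos: [558.0, 19.8, 66.2]
tool_rot: [-3.14, 1.238, 1.349]
force: [-0.0, -0.5, -1.8]
width: 59.1
gripper_force: 65.5
```

Request:
send_rows:
  series:
    - [50,[0,0,-0.02],[0,0,0]]
    - [50,[0,0,0],[0,0,0]]

```text
clock: 13.38
eef_pos: [558.1, 19.7, 65.7]
tool_rot: [-3.141, 1.239, 1.348]
force: [-0.3, 1.1, 0.8]
width: 58.8
gripper_force: 65.7
```

Request:
send_rows:
  series:
    - [50,[0,0,-0.02],[0,0,0]]
    - [50,[0,0,0],[0,0,0]]

```text
clock: 13.62
eef_pos: [558.1, 19.7, 65.6]
tool_rot: [3.142, 1.241, 1.347]
force: [-0.7, 2.6, 6.2]
width: 58.9
gripper_force: 66.0
```

Request:
send_rows:
  series:
    - [85,[0,0,0],[0,0,0]]
    - [85,[0,0,0],[0,0,0]]
    - [85,[0,0,0],[0,0,0]]
    - [85,[0,0,0],[0,0,0]]
    - [85,[0,0,0],[0,0,0]]
    - [85,[0.06,0.28,0.1],[0,0,0]]
    - [85,[0.06,0.28,0.1],[0,0,0]]
    - [85,[0.1,0.46,0.16],[0,0,0]]

```text
clock: 14.62
eef_pos: [570.8, 80.8, 85.7]
tool_rot: [-3.138, 1.239, 1.348]
force: [1.1, -0.4, -0.1]
width: 85.1
gripper_force: 0.0
```

```bash
python3 -c "
from h import *
st(); rim(100,122,50)"
```

```text
{'clock': 14.625, 'qpos': [-0.9874, 1.4868, 0.9569, 1.297, -0.0139, 1.4174, -0.5387], 'eef_pos': [570.7813, 80.7512, 85.7421], 'tool_rot': [-3.1384, 1.2395, 1.3481], 'force': [1.0526, -0.3704, -0.1429], 'width': 85.0985}
top 291 [-0.015  0.003] 106.96102154601492 ((556.4982299804688, 7.983657360076904), 39.376338958740234)
scene 235 [ 0.013 -0.019] 108.07733014137054 ((553.1603393554688, 6.484147548675537), 40.945072174072266)
```

```bash
cat > plan.py <<'E'
from kin import *
def track(path,q):
    out=[];Q=[]
    for p,B in path:
        q,a,b=ik(np.array(p,float),B,q,.02); out.append((a,b));Q.append(q)
    return q,np.array(out),np.array(Q)
bk=np.array([555,7.5])
def tcp(beta,th,dz=3,back=16):
    u=np.array([np.cos(np.radians(beta)),np.sin(np.radians(beta))]); t=np.radians(th)
    h=-144*np.cos(t)+40*np.sin(t); z=144*np.sin(t)+40*np.cos(t)
    return np.r_[bk-back*u+h*u,108+dz+z]
E
python3 - <<'E'
from plan import *
q0=np.array(D[-1][0]); g=np.array([477.5,-297.5,45.]); yaw0=-20.
h0=np.array([571,81,150.])
pre=[(h0,tool(77,-71)),(h0+[0,40,80],tool(77,-50)),([571,60,250],tool(77,-20))]
pre+=[(np.array([571,60,250])*(1-k)+(g+[0,0,205])*k,tool(77-97*k,-20+20*k)) for k in np.linspace(0,1,12)]
q,o,Q=track(pre,q0); print(o.max(0),q.round(2))
for al in (0,10,15):
  qg,o,_=track([(g+[0,0,z],tool(yaw0,al)) for z in (160,120,80,40,0)],q); print('AL',al,o[-1],qg.round(2))
  for beta in (-60,-30,0,30,60,90):
    path=[(g+[0,0,z],tool(yaw0,al)) for z in (0,50,100,150,200)]
    a=path[-1][0]; e=tcp(beta,0,60,30)
    path+=[(a*(1-k)+e*k,tool(yaw0+(beta-yaw0)*k,al)) for k in np.linspace(0,1,10)]
    path+=[(tcp(beta,t,40-37*t/60,16),tool(beta,al-t)) for t in range(0,66,5)]
    qq,o,_=track(path,qg); print(al,beta,o[:-1].max(0).round(1),o[-3:,0].round(1),qq.round(2).tolist())
E
```

```text
[8.78976481e-08 1.01242487e-08] [-0.13  0.76  1.13  1.78 -0.77  1.12 -0.65]
AL 0 [3.73128277e-06 7.12940560e-07] [ 0.03  0.98  0.81  1.92 -1.08  0.76 -0.42]
0 -60 [0. 0.] [0. 0. 0.] [0.0, 1.0, 0.53, 1.43, -0.91, 1.96, -1.84]
0 -30 [0. 0.] [0. 0. 0.] [0.26, 1.05, -0.33, 1.16, -0.26, 1.96, -2.12]
0 0 [10.   2.2] [ 0.  10.  27.4] [-0.05, 1.0, 0.02, 1.21, -0.05, 1.96, -1.6]
0 30 [0. 0.] [0. 0. 0.] [-0.58, 1.24, 0.98, 1.17, -0.12, 1.95, -0.66]
0 60 [0. 0.] [0. 0. 0.] [-0.84, 1.22, 1.1, 1.43, -0.0, 1.5, -0.4]
0 90 [0. 0.] [0. 0. 0.] [-1.09, 1.23, 1.23, 1.77, 0.03, 0.93, -0.17]
AL 10 [1.83144039e-06 2.52378383e-07] [ 0.34  0.79  0.28  2.07 -1.08  0.26 -0.35]
10 -60 [0. 0.] [0. 0. 0.] [-0.11, 0.95, 0.69, 1.49, -0.92, 1.89, -1.8]
10 -30 [0. 0.] [0. 0. 0.] [-0.09, 0.98, 0.42, 1.25, -0.53, 1.95, -1.69]
10 0 [0. 0.] [0.  0.  1.3] [-0.06, 0.97, 0.03, 1.16, -0.05, 1.96, -1.59]
10 30 [0. 0.] [0. 0. 0.] [-0.51, 1.05, 0.7, 1.25, -0.05, 1.82, -0.87]
10 60 [0. 0.] [0. 0. 0.] [-0.72, 0.98, 0.76, 1.48, 0.16, 1.45, -0.63]
10 90 [0. 0.] [0. 0. 0.] [-0.94, 0.91, 0.86, 1.78, 0.35, 0.96, -0.47]
AL 15 [9.82956191 3.81407258] [ 0.38  0.78  0.24  2.06 -1.08  0.25 -0.33]
15 -60 [9.8 3.8] [0. 0. 0.] [-0.16, 0.93, 0.74, 1.52, -0.91, 1.83, -1.79]
15 -30 [9.8 3.8] [0. 0. 0.] [-0.15, 0.95, 0.52, 1.3, -0.55, 1.89, -1.64]
15 0 [9.8 3.8] [0. 0. 0.] [-0.33, 1.01, 0.64, 1.22, -0.32, 1.93, -1.23]
15 30 [9.8 3.8] [0. 0. 0.] [-0.5, 0.99, 0.68, 1.3, -0.06, 1.74, -0.89]
15 60 [9.8 3.8] [0. 0. 0.] [-0.69, 0.92, 0.72, 1.5, 0.15, 1.4, -0.64]
15 90 [9.8 3.8] [0. 0. 0.] [-0.88, 0.84, 0.79, 1.78, 0.36, 0.96, -0.47]
```

Request:
send_rows:
  series:
    - [85,[0.1,0.5,0.3],[0,0,0]]
    - [85,[0,0.2,0.5],[0.95,-0.21,0]]
    - [85,[0,0,0.5],[0.95,-0.21,0]]
    - [85,[0,0,0.5],[0.95,-0.21,0]]
    - [85,[0,0,0.5],[0.95,-0.21,0]]
    - [85,[0,0,0.4],[0.95,-0.21,0]]
    - [85,[0,0,0],[0.95,-0.21,0]]
    - [85,[0,0,0],[0.95,-0.21,0]]

```text
clock: 15.72
eef_pos: [576.7, 122.1, 247.6]
tool_rot: [-3.137, 0.641, 1.35]
force: [0.5, 0.4, -0.9]
width: 85.1
gripper_force: 0.0
```

Request:
send_rows:
  series:
    - [85,[0,0,0],[0.95,-0.21,0]]
    - [85,[0,0,0],[0.95,-0.21,0]]
    - [85,[0,0,0],[0.95,-0.21,0]]
    - [85,[0,0,0],[0.95,-0.21,0]]
    - [85,[0,0,0],[0.95,-0.21,0]]
    - [85,[0,0,0],[0.95,-0.21,0]]
    - [85,[0,0,0],[0.95,-0.21,0]]
    - [85,[0,0,0],[0.55,-0.13,0]]

```text
clock: 16.73
eef_pos: [576.3, 120.9, 247.4]
tool_rot: [-3.136, -0.001, 1.348]
force: [0.7, -0.7, 0.4]
width: 85.2
gripper_force: 0.0
```

Request:
send_rows:
  series:
    - [60,[-0.1,-0.4,0],[0,0,-1]]
    - [60,[-0.1,-0.4,0],[0,0,-1]]
    - [60,[-0.1,-0.4,0],[0,0,-1]]
    - [60,[-0.1,-0.4,0],[0,0,-1]]
    - [60,[-0.1,-0.4,0],[0,0,-1]]
    - [60,[-0.1,-0.4,0],[0,0,-1]]
    - [60,[-0.1,-0.4,0],[0,0,-1]]
    - [60,[-0.1,-0.4,0],[0,0,-1]]

```text
clock: 17.73
eef_pos: [528.8, -70.7, 247.6]
tool_rot: [-3.136, 0.0, 0.648]
force: [0.2, -0.8, -0.1]
width: 60.1
gripper_force: 0.0
```

```bash
python3 -c "
from h import *
st(); rim(100,122,50)"
```

```text
{'clock': 17.725, 'qpos': [-0.4858, 0.6202, 0.9101, 1.8554, -0.5943, 0.9686, -0.2327], 'eef_pos': [528.8481, -70.6525, 247.5893], 'tool_rot': [-3.1363, 0.0002, 0.6477], 'force': [0.1958, -0.7939, -0.0911], 'width': 60.0934}
top 152 [0.009 0.027] 106.81396531246706 ((558.715087890625, 10.638989448547363), 39.13090896606445)
scene 236 [ 0.01  -0.025] 107.7358693801642 ((554.6544799804688, 7.136231899261475), 40.72113800048828)
```

Request:
send_rows:
  series:
    - [60,[-0.1,-0.48,0],[0,0,-1]]
    - [60,[-0.1,-0.48,0],[0,0,-1]]
    - [60,[-0.1,-0.48,0],[0,0,-1]]
    - [60,[-0.1,-0.48,0],[0,0,-1]]
    - [60,[-0.1,-0.48,0],[0,0,-1]]
    - [60,[-0.1,-0.48,0],[0,0,-1]]
    - [60,[-0.15,-0.48,0],[0,0,-1]]
    - [60,[-0.1,-0.42,0],[0,0,-1]]

```text
clock: 18.82
eef_pos: [478.2, -296.5, 247.4]
tool_rot: [-3.136, 0.0, -0.047]
force: [0.5, 0.4, -0.7]
width: 60.3
gripper_force: 0.0
```

Request:
send_rows:
  series:
    - [60,[0,0,-0.3],[0,0,-1]]
    - [60,[0,0,-0.4],[0,0,-1]]
    - [60,[0,0,-0.4],[0,0,-1]]
    - [60,[0,0,-0.4],[0,0,-0.4]]
    - [60,[0,0,0],[0,0,0]]

```text
clock: 19.45
eef_pos: [477.9, -294.6, 155.9]
tool_rot: [-3.135, 0.004, -0.34]
force: [0.2, 0.4, 1.1]
width: 60.0
gripper_force: 0.0
```

Run:
```python
from h import *
st()
o=np.zeros((500,800,3),np.uint8)
d=get_image('scene');o[:,:500]=cv2.resize(d['img'][270:420,90:240],(500,500))
d=get_image('top');o[:300,500:]=cv2.resize(d['img'][200:320,430:550],(300,300))
cv2.imwrite('pics/c4.png',np.clip(o[...,::-1]*1.4,0,255).astype(np.uint8))
```

```text
{'clock': 19.45, 'qpos': [-0.0658, 0.86, 1.0015, 1.8693, -0.9033, 0.957, -0.5458], 'eef_pos': [477.8726, -294.5777, 155.9139], 'tool_rot': [-3.1348, 0.0038, -0.3404], 'force': [0.1643, 0.3888, 1.0644], 'width': 59.9792}
```

View pics/c4.png

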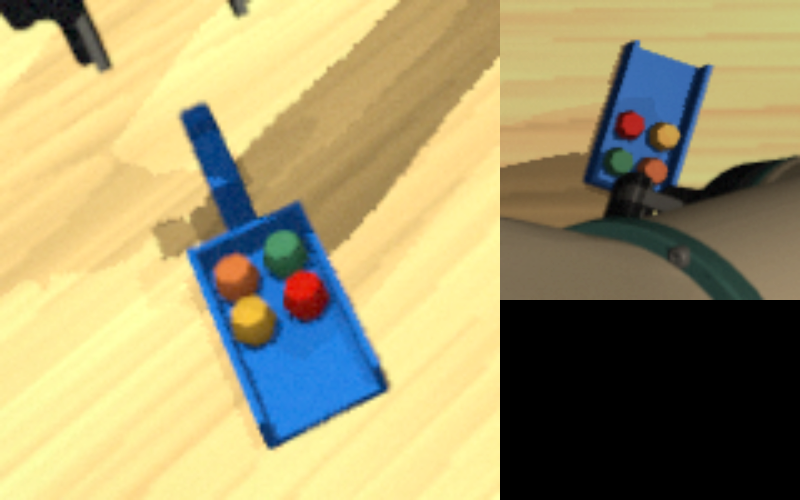

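The scoop is undisturbed with all four lumps in it, and the open fingers are above the handle. Next I descend and grip the handle.

Request:
send_rows:
  series:
    - [60,[0,-0.03,-0.4],[0,0,0]]
    - [60,[0,0,-0.5],[0,0,0]]
    - [60,[0,0,-0.5],[0,0,0]]
    - [60,[0,0,-0.3],[0,0,0]]
    - [60,[0,0,-0.1],[0,0,0]]
    - [60,[0,0,0],[0,0,0]]
    - [40,[0,0,0],[0,0,0]]
    - [25,[0,0,0],[0,0,0]]

```text
clock: 20.55
eef_pos: [478.7, -297.9, 50.3]
tool_rot: [-3.136, -0.001, -0.341]
force: [0.2, -0.0, -0.7]
width: 25.5
gripper_force: 0.0
```

Request:
send_rows:
  series:
    - [20,[0,0,0],[0,0,0]]
    - [8,[0,0,0],[0,0,0]]
    - [8,[0,0,0],[0,0,0]]
    - [8,[0,0,0],[0,0,0]]

```text
clock: 21.05
eef_pos: [478.4, -297.7, 50.0]
tool_rot: [-3.136, -0.0, -0.341]
force: [-0.1, 1.5, 5.3]
width: 15.2
gripper_force: 59.2
```

```bash
python3 -c "
from h import *
st()"
```

```text
{'clock': 21.05, 'qpos': [0.0361, 0.9706, 0.8053, 1.9167, -1.0585, 0.7584, -0.432], 'eef_pos': [478.4121, -297.6828, 50.0087], 'tool_rot': [-3.1359, -0.0002, -0.3412], 'force': [-0.1299, 1.5266, 5.3348], 'width': 15.2388}
```

Request:
send_rows:
  series:
    - [8,[0,0,0.1],[0,0,0]]
    - [8,[0,0,0.25],[0,0,0]]
    - [8,[0,0,0.4],[0,0,0]]
    - [8,[0,0,0.5],[0,0,0]]
    - [8,[0,0,0.5],[0,0,0]]
    - [8,[0,0,0.5],[0,0,0]]
    - [8,[0,0,0.4],[0,0,0]]
    - [8,[0,0,0.2],[0,0,0]]

```text
clock: 22.05
eef_pos: [478.3, -298.0, 222.3]
tool_rot: [-3.137, -0.001, -0.342]
force: [-0.2, -0.5, -2.7]
width: 15.3
gripper_force: 58.6
```

```bash
cat >> h.py <<'E'
def scoop():
    for n in ('top','scene'):
        d=get_image(n);P=points(d);H=cv2.cvtColor(d['img'],cv2.COLOR_RGB2HSV)
        m=(P[...,0]>300)&(P[...,0]<760)&(P[...,1]>-460)&(P[...,1]<120)&(P[...,2]>20)&(H[...,0]>100)&(H[...,0]<130)&(H[...,1]>120)&(H[...,2]>35)
        m=m.astype(np.uint8);k,l,s,_=cv2.connectedComponentsWithStats(m)
        if k<2: print(n,'none'); continue
        i=1+s[1:,4].argmax(); q=P[l==i]; np.save('sc_'+n,q)
        L=[]
        for nm,lo,hi in (('orange',5,14),('yellow',17,27),('green',60,90),('red',0,4)):
            c=(H[...,0]>=lo)&(H[...,0]<=hi)&(H[...,1]>110)
            x,y,w,h=s[i,:4]; g=np.zeros_like(c); g[y-25:y+h+25,x-25:x+w+25]=1; c&=g&(P[...,2]>60)
            L.append((nm,int(c.sum()),P[c].mean(0).round(0).tolist() if c.sum()>15 else None))
        print(n,s[i],q.mean(0).round(1),L)
E
python3 - <<'E'
from h import *
s=st(); scoop()
e=np.array(s['eef_pos'])
for n in ('top','scene'):
    q=np.load(f'sc_{n}.npy'); y=np.radians(-20); u=np.array([np.cos(y),np.sin(y)]); v=np.array([-u[1],u[0]])
    a=(q[:,:2]-e[:2])@u; b=(q[:,:2]-e[:2])@v; k=(a>95)&(abs(b)<22)   # floor
    A=np.c_[a[k],b[k],np.ones(k.sum())]; z=q[k,2]; 
    for _ in range(4):
        c=np.linalg.lstsq(A,z,rcond=None)[0]; r=abs(z-A@c); A=A[r<3];z=z[r<3]
    print(n,len(z),c,'a max',np.percentile(a,99.5),'b',np.percentile(b[a>20],[1,99]))
E
```

```text
{'clock': 22.05, 'qpos': [-0.0889, 0.7639, 1.0434, 1.8092, -0.7723, 1.0401, -0.6504], 'eef_pos': [478.2572, -298.0141, 222.2772], 'tool_rot': [-3.1366, -0.0013, -0.3417], 'force': [-0.2099, -0.4805, -2.7289], 'width': 15.3233}
top [ 497  200   61   77 2015] [ 566.6 -327.4  186.6] [('orange', 156, [522.0, -324.0, 198.0]), ('yellow', 173, [542.0, -314.0, 235.0]), ('green', 121, [506.0, -277.0, 301.0]), ('red', 139, [554.0, -306.0, 205.0])]
scene [ 114  227   70  114 2792] [ 554.3 -326.9  191.8] [('orange', 187, [525.0, -328.0, 197.0]), ('yellow', 302, [577.0, -344.0, 248.0]), ('green', 246, [518.0, -304.0, 224.0]), ('red', 181, [560.0, -316.0, 201.0])]
top 766 [9.50205842e-04 3.38015772e-03 1.76853967e+02] a max 141.63677416550294 b [-28.71060406  32.21418325]
scene 906 [-1.22401556e-02  8.69735963e-03  1.80772722e+02] a max 143.00424011546286 b [-30.82891591  29.04955816]
```

Request:
send_rows:
  series:
    - [8,[0,0.1,0],[0,0,0.5]]
    - [8,[0,0.2,0],[0,0,1]]
    - [8,[0,0.2,0],[0,0,1]]
    - [8,[0,0.2,0],[0,0,1]]
    - [8,[0,0.2,0],[0,0,1]]
    - [8,[0,0.2,0],[0,0,1]]
    - [8,[0,0.2,0],[0,0,1]]
    - [8,[0,0.2,0],[0,0,1]]

```text
clock: 23.15
eef_pos: [477.6, -206.4, 219.5]
tool_rot: [-3.135, 0.002, 0.318]
force: [0.2, 0.1, -3.3]
width: 15.0
gripper_force: 58.6
```

Request:
send_rows:
  series:
    - [8,[0,0.2,0],[0,0,1]]
    - [8,[0,0.2,0],[0,0,1]]
    - [8,[0,0.2,0],[0,0,1]]
    - [8,[0,0.2,0],[0,0,1]]
    - [8,[0,0.2,0],[0,0,1]]
    - [8,[0,0.2,0],[0,0,1]]
    - [8,[0,0.2,0],[0,0,1]]
    - [8,[0,0.1,0],[0,0,1]]

```text
clock: 24.15
eef_pos: [477.5, -116.2, 219.6]
tool_rot: [-3.134, 0.001, 1.017]
force: [0.8, 0.2, -1.9]
width: 15.0
gripper_force: 58.6
```

Request:
send_rows:
  series:
    - [8,[0,0,0],[0,0,0.5]]
    - [8,[0,0,0],[0,0,0]]

```text
clock: 24.4
eef_pos: [477.9, -117.8, 220.2]
tool_rot: [-3.136, 0.001, 1.055]
force: [0.3, 0.5, -3.1]
width: 15.3
gripper_force: 58.6
```

Run:
```python
from h import *
s=st(); scoop()
e=np.array(s['eef_pos']); y=s['tool_rot'][2]; u=np.array([np.cos(y),np.sin(y)]); print('lip',e+np.r_[143*u,-44])
b=np.array([555,7.5]); d=b-(e[:2]+143*u); print('beaker rel lip along',d@u,'side',d@[-u[1],u[0]])
o=np.zeros((500,800,3),np.uint8)
d=get_image('scene');o[:,:500]=cv2.resize(d['img'][130:330,160:360],(500,500))
d=get_image('top');o[:300,500:]=cv2.resize(d['img'][180:340,280:440],(300,300))
cv2.imwrite('pics/c5.png',np.clip(o[...,::-1]*1.4,0,255).astype(np.uint8))
```

```text
{'clock': 24.4, 'qpos': [-0.294, 0.5387, 0.7132, 1.9879, -0.4885, 0.7977, 0.1861], 'eef_pos': [477.9077, -117.8099, 220.2268], 'tool_rot': [-3.1356, 0.0007, 1.0546], 'force': [0.323, 0.4513, -3.146], 'width': 15.326}
top [ 306  231   82   70 2256] [522.4 -39.8 183.4] [('orange', 147, [515.0, -78.0, 194.0]), ('yellow', 154, [525.0, -52.0, 252.0]), ('green', 148, [493.0, -69.0, 328.0]), ('red', 135, [506.0, -41.0, 201.0])]
scene [ 197  175  103   43 2265] [509.8 -73.6 191.4] [('orange', 80, [520.0, -86.0, 203.0]), ('yellow', 75, [562.0, -104.0, 243.0]), ('green', 116, [496.0, -92.0, 217.0]), ('red', 71, [507.0, -49.0, 194.0])]
lip [548.48974845   6.5572406  176.22680846]
beaker rel lip along 4.033252122089166 side -5.196638127002348
```

View pics/c5.png

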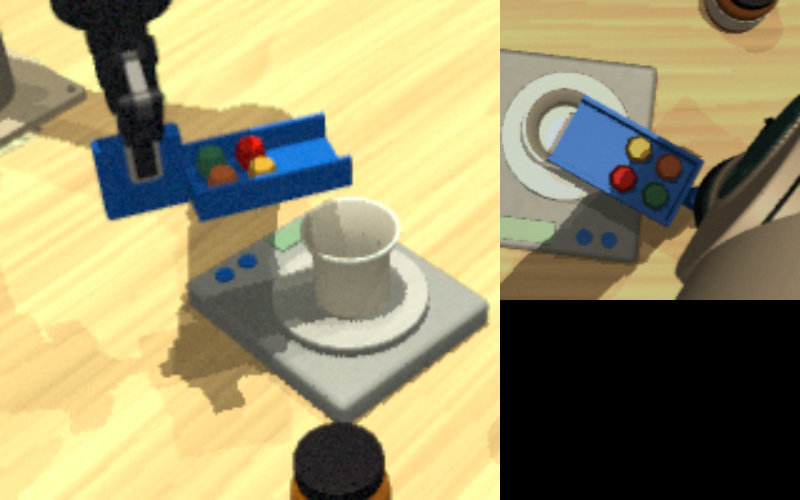

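Everything is intact and level in this view: the lip is over the mouth, about 5 mm to one side, with all four lumps at the back of the scoop. I'll compute the tilt steps that pivot the scoop about its lip.

Run:
```python
import numpy as np
y=1.0546;u=np.array([np.cos(y),np.sin(y)]);bk=np.array([555,7.5])
prev=np.array([477.9,-117.8,220.2])
for th in range(5,66,5):
    t=np.radians(th); zl=np.interp(th,[0,25,45],[176,120,109]); back=np.interp(th,[0,25],[8,17])
    p=np.r_[bk-back*u+(-143*np.cos(t)+44*np.sin(t))*u, zl+143*np.sin(t)+44*np.cos(t)]
    print(th,p.round(0),((p-prev)/60).round(2)); prev=p
```

```text
5 [ 482. -122.  221.] [ 0.06 -0.06  0.01]
10 [ 484. -118.  222.] [0.03 0.05 0.01]
15 [ 486. -114.  222.] [0.04 0.07 0.  ]
20 [ 489. -109.  221.] [ 0.05  0.08 -0.01]
25 [ 492. -104.  220.] [ 0.05  0.09 -0.02]
30 [496. -96. 227.] [0.08 0.13 0.11]
35 [501. -87. 233.] [0.08 0.14 0.1 ]
40 [507. -78. 237.] [0.09 0.15 0.08]
45 [512. -68. 241.] [0.09 0.16 0.06]
50 [518. -58. 247.] [0.1  0.17 0.09]
55 [524. -47. 251.] [0.1  0.18 0.08]
60 [530. -36. 255.] [0.1  0.18 0.06]
65 [536. -25. 257.] [0.11 0.19 0.04]
```

Request:
send_rows:
  series:
    - [8,[0.06,-0.06,0.01],[-0.87,0.49,0]]
    - [8,[0.03,0.05,0.01],[-0.87,0.49,0]]
    - [8,[0.04,0.07,0],[-0.87,0.49,0]]
    - [8,[0.05,0.08,-0.01],[-0.87,0.49,0]]
    - [8,[0.05,0.09,-0.02],[-0.87,0.49,0]]
    - [8,[0,0,0],[0,0,0]]

```text
clock: 25.35
eef_pos: [493.1, -101.6, 218.6]
tool_rot: [-3.136, 0.436, 1.06]
force: [0.3, -0.8, -1.8]
width: 15.1
gripper_force: 58.7
```

Run:
```python
from h import *
s=st(); scoop()
th=s['tool_rot'][1]; e=np.array(s['eef_pos']); u=np.array([np.cos(1.0546),np.sin(1.0546)])
print(np.degrees(th),'lip',e+np.r_[(143*np.cos(th)-44*np.sin(th))*u,-143*np.sin(th)-44*np.cos(th)])
```

```text
{'clock': 25.35, 'qpos': [-0.635, 0.773, 0.9368, 1.8413, -0.2306, 0.952, -0.1762], 'eef_pos': [493.1122, -101.5784, 218.5559], 'tool_rot': [-3.1362, 0.4364, 1.0597], 'force': [0.2578, -0.7964, -1.8287], 'width': 15.0903}
top [383 277  30  24 317] [ 484.6 -115.4  234.2] [('orange', 1, None), ('yellow', 48, [465.0, -66.0, 359.0]), ('green', 2, None), ('red', 0, None)]
scene [ 203  180   97   51 1956] [513.1 -84.9 175.6] [('orange', 80, [533.0, -70.0, 177.0]), ('yellow', 93, [660.0, -169.0, 300.0]), ('green', 101, [508.0, -69.0, 184.0]), ('red', 64, [526.0, -44.0, 163.0])]
25.00276781862167 lip [547.90002448  -5.03967692 118.23857838]
```

Request:
send_rows:
  series:
    - [8,[0.04,0.06,0.06],[-0.43,0.25,0]]
    - [8,[0.04,0.06,0.05],[-0.43,0.25,0]]
    - [8,[0.04,0.07,0.05],[-0.43,0.25,0]]
    - [8,[0.04,0.07,0.05],[-0.43,0.25,0]]
    - [8,[0,0,0],[0,0,0]]
    - [8,[0,0,0],[0,0,0]]

```text
clock: 26.2
eef_pos: [501.4, -88.6, 232.7]
tool_rot: [-3.135, 0.61, 1.055]
force: [-0.4, -0.0, -2.0]
width: 15.1
gripper_force: 58.8
```

```bash
cat >> h.py <<'E'
def lip():
    s=st(); th=s['tool_rot'][1]; e=np.array(s['eef_pos']); y=s['tool_rot'][2]; u=np.array([np.cos(y),np.sin(y)])
    print(np.degrees(th),'lip',e+np.r_[(143*np.cos(th)-44*np.sin(th))*u,-143*np.sin(th)-44*np.cos(th)])
E
python3 -c "
from h import *
lip(); scoop()"
```

```text
{'clock': 26.2, 'qpos': [-0.7199, 0.8745, 0.9965, 1.7479, -0.1545, 1.085, -0.2721], 'eef_pos': [501.365, -88.5527, 232.6535], 'tool_rot': [-3.1353, 0.6103, 1.0554], 'force': [-0.4004, -0.0454, -2.0221], 'width': 15.1081}
34.964820062278484 lip [546.7001673   -8.52827678 114.64586361]
top [366 265  44  33 500] [494.8 -99.2 248.6] [('orange', 0, None), ('yellow', 7, None), ('green', 0, None), ('red', 0, None)]
scene [ 208  169   93   64 2199] [515.9 -75.7 183.6] [('orange', 70, [552.0, 1.0, 112.0]), ('yellow', 25, [812.0, -326.0, 500.0]), ('green', 101, [534.0, -34.0, 182.0]), ('red', 29, [543.0, 18.0, 76.0])]
```

Request:
send_rows:
  series:
    - [8,[0.04,0.07,0.04],[-0.43,0.25,0]]
    - [8,[0.04,0.07,0.04],[-0.43,0.25,0]]
    - [8,[0,0,0],[0,0,0]]
    - [8,[0,0,0],[0,0,0]]

```text
clock: 26.8
eef_pos: [506.7, -79.7, 237.3]
tool_rot: [-3.135, 0.696, 1.056]
force: [0.7, 0.4, -0.1]
width: 15.1
gripper_force: 59.1
```

Run:
```python
from h import *
lip(); scoop()
o=np.zeros((500,800,3),np.uint8)
d=get_image('scene');o[:,:500]=cv2.resize(d['img'][140:290,200:350],(500,500))
d=get_image('top');o[:300,500:]=cv2.resize(d['img'][180:330,270:420],(300,300))
cv2.imwrite('pics/c6.png',np.clip(o[...,::-1]*1.4,0,255).astype(np.uint8))
```

```text
{'clock': 26.8, 'qpos': [-0.7513, 0.9293, 1.015, 1.6984, -0.123, 1.1514, -0.3094], 'eef_pos': [506.6751, -79.6992, 237.2615], 'tool_rot': [-3.1346, 0.6962, 1.0564], 'force': [0.6554, 0.3952, -0.0831], 'width': 15.0783}
39.89099750962993 lip [546.77263684  -8.74482132 111.79169511]
top [357 258  49  37 568] [500.9 -89.9 248.1] [('orange', 0, None), ('yellow', 14, None), ('green', 0, None), ('red', 0, None)]
scene [ 213  164   88   70 2154] [519.2 -70.8 187. ] [('orange', 47, [559.0, 10.0, 96.0]), ('yellow', 33, [790.0, -301.0, 486.0]), ('green', 42, [555.0, -44.0, 204.0]), ('red', 0, None)]
```

View pics/c6.png

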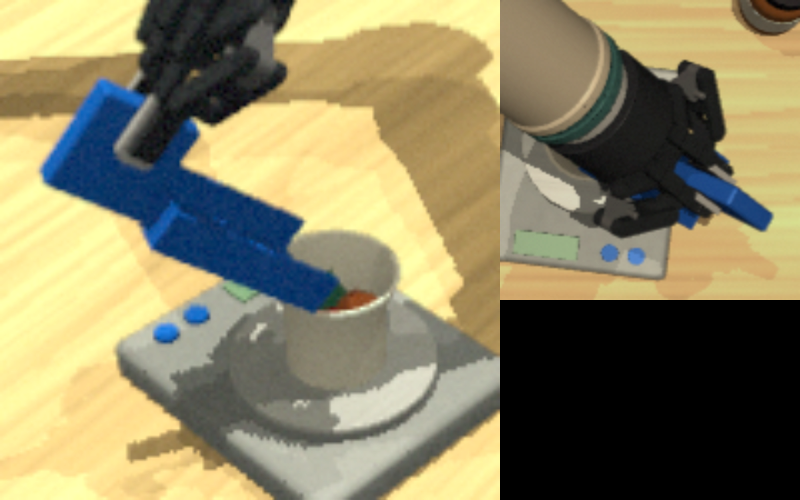

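Orange is in the beaker and green is at the lip, dropping in. Next I tilt further and then lift away.

Request:
send_rows:
  series:
    - [8,[0.05,0.08,0.08],[-0.43,0.25,0]]
    - [8,[0.05,0.08,0.08],[-0.43,0.25,0]]
    - [8,[0.05,0.08,0.08],[-0.43,0.25,0]]
    - [8,[0.05,0.08,0.08],[-0.43,0.25,0]]
    - [8,[0,0,0.05],[0,0,0]]
    - [8,[0,0,0.1],[0,0,0]]
    - [8,[0,0,0],[0,0,0]]

```text
clock: 27.88
eef_pos: [518.3, -61.3, 266.5]
tool_rot: [-3.132, 0.869, 1.056]
force: [0.1, 0.7, -1.5]
width: 14.9
gripper_force: 58.9
```

Run:
```python
from h import *
lip(); scoop()
o=np.zeros((500,800,3),np.uint8)
d=get_image('scene');o[:,:500]=cv2.resize(d['img'][140:290,200:350],(500,500))
cv2.imwrite('pics/c7.png',np.clip(o[...,::-1]*1.4,0,255).astype(np.uint8))
```

```text
{'clock': 27.875, 'qpos': [-0.798, 1.0151, 1.0542, 1.5786, -0.0469, 1.3208, -0.357], 'eef_pos': [518.2759, -61.3313, 266.4865], 'tool_rot': [-3.1324, 0.8687, 1.0563], 'force': [0.0875, 0.6929, -1.5392], 'width': 14.859}
49.773862535796 lip [547.18908608 -10.18134331 128.89030087]
top [339 245  60  43 742] [515.  -69.8 267. ] [('orange', 0, None), ('yellow', 3, None), ('green', 0, None), ('red', 0, None)]
scene [ 221  145   81   82 2076] [527.2 -64.4 218.8] [('orange', 50, [562.0, 14.0, 89.0]), ('yellow', 38, [730.0, -198.0, 437.0]), ('green', 98, [552.0, -14.0, 180.0]), ('red', 2, None)]
```

View pics/c7.png

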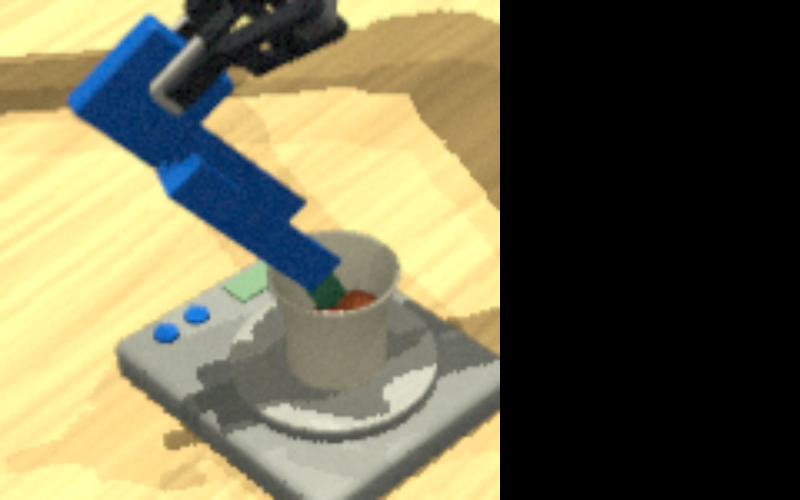

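Request:
send_rows:
  series:
    - [8,[0,0,0.3],[0,0,0]]
    - [8,[0,0,0.5],[0,0,0]]
    - [8,[0,-0.2,0.3],[0.87,-0.49,0]]
    - [8,[-0.1,-0.2,0],[0.87,-0.49,0]]
    - [8,[-0.1,-0.2,0],[0.87,-0.49,0]]
    - [8,[-0.1,-0.2,0],[0.87,-0.49,0]]
    - [8,[-0.1,-0.2,0],[0.87,-0.49,0]]
    - [8,[-0.1,-0.2,0],[0.87,-0.49,0]]

```text
clock: 29.02
eef_pos: [487.7, -133.8, 332.9]
tool_rot: [-3.132, 0.345, 1.058]
force: [-0.2, 0.5, -1.7]
width: 15.0
gripper_force: 58.8
```

Request:
send_rows:
  series:
    - [8,[-0.1,-0.2,0],[0.87,-0.49,0]]
    - [8,[0,-0.2,0],[0.87,-0.49,0]]
    - [8,[0,-0.2,0],[0.87,-0.49,0]]
    - [8,[0,-0.2,0],[0.87,-0.49,0]]
    - [8,[0,-0.2,0],[0,0,-1]]
    - [8,[0,-0.2,0],[0,0,-1]]
    - [8,[0,-0.2,0],[0,0,-1]]
    - [8,[0,-0.2,0],[0,0,-1]]

```text
clock: 30.02
eef_pos: [481.2, -229.9, 332.6]
tool_rot: [-3.132, -0.0, 0.706]
force: [0.1, 0.3, -2.3]
width: 14.9
gripper_force: 58.8
```

Request:
send_rows:
  series:
    - [8,[0,-0.2,-0.2],[0,0,-1]]
    - [8,[0,-0.2,-0.2],[0,0,-1]]
    - [8,[0,-0.2,-0.2],[0,0,-1]]
    - [8,[0,-0.2,-0.2],[0,0,-1]]
    - [8,[0,-0.2,-0.2],[0,0,-1]]
    - [8,[0,-0.2,-0.2],[0,0,-1]]
    - [8,[0,-0.2,-0.2],[0,0,-1]]
    - [8,[0,0,-0.2],[0,0,-1]]

```text
clock: 31.02
eef_pos: [481.3, -314.4, 236.5]
tool_rot: [-3.133, -0.001, 0.008]
force: [0.5, -0.3, -2.7]
width: 15.4
gripper_force: 58.8
```

Run:
```python
from h import *
st(); rim(95,122,50)
o=np.zeros((500,800,3),np.uint8)
d=get_image('scene');o[:,:500]=cv2.resize(d['img'][180:330,220:370],(500,500))
d=get_image('top');o[:300,500:]=cv2.resize(d['img'][200:300,265:365],(300,300))
o[300:,500:767]=cv2.resize(d['img'][180:330,400:600],(267,200))
cv2.imwrite('pics/c8.png',np.clip(o[...,::-1]*1.4,0,255).astype(np.uint8))
```

```text
{'clock': 31.025, 'qpos': [-0.049, 0.7493, 1.0225, 1.7589, -0.7314, 1.0714, -0.3267], 'eef_pos': [481.2715, -314.3824, 236.4812], 'tool_rot': [-3.1331, -0.0007, 0.0076], 'force': [0.4688, -0.3119, -2.6638], 'width': 15.4358}
top 369 [-0.01   0.001] 106.77755510368938 ((556.4783325195312, 8.053495407104492), 39.32707595825195)
scene 323 [ 0.023 -0.03 ] 106.77578300771819 ((553.6304321289062, 6.573641777038574), 40.50202941894531)
```

View pics/c8.png

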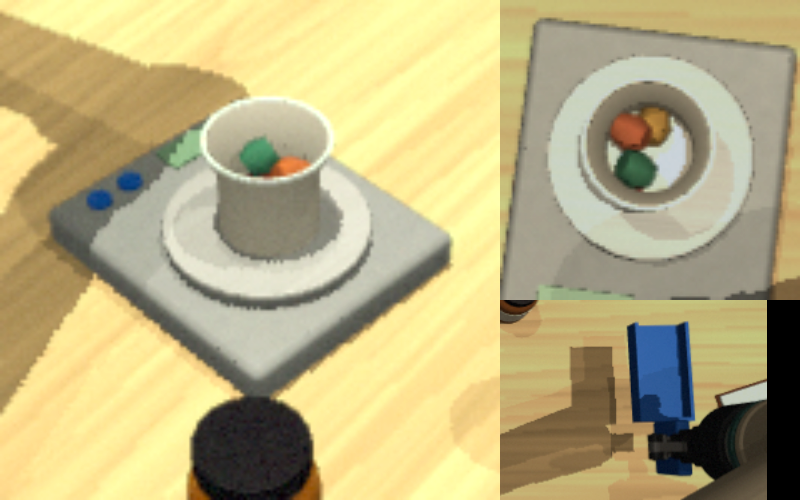

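The beaker stands on the pan with orange, yellow and green visible inside; red went in first and is underneath. The scoop is empty, level, and over clear bench, so I'll lower it.

Request:
send_rows:
  series:
    - [8,[0,0,-0.3],[0,0,0]]
    - [8,[0,0,-0.5],[0,0,0]]
    - [8,[0,0,-0.6],[0,0,0]]
    - [8,[0,0,-0.6],[0,0,0]]
    - [8,[0,0,-0.5],[0,0,0]]
    - [8,[0,0,-0.3],[0,0,0]]
    - [8,[0,0,-0.1],[0,0,0]]
    - [8,[0,0,0],[0,0,0]]

```text
clock: 32.22
eef_pos: [482.6, -313.0, 61.9]
tool_rot: [-3.132, -0.002, 0.011]
force: [0.2, 0.4, -0.6]
width: 15.4
gripper_force: 58.8
```

Run:
```python
from h import *
s=st(); e=s['eef_pos']
for n in ('top','scene'):
    d=get_image(n);P=points(d);H=cv2.cvtColor(d['img'],cv2.COLOR_RGB2HSV)
    m=(P[...,0]>e[0]+85)&(P[...,0]<e[0]+140)&(abs(P[...,1]-e[1])<22)&(P[...,2]<40)&(H[...,0]>100)&(H[...,0]<130)&(H[...,1]>110)
    q=P[m];q=q[abs(q[:,2]-np.median(q[:,2]))<4]; print(n,len(q),np.median(q[:,2]),np.linalg.lstsq(np.c_[q[:,:2]-e[:2],np.ones(len(q))],q[:,2],rcond=None)[0])
    r=((H[...,0]<=3)|(H[...,0]>176))&(H[...,1]>150)&(H[...,2]>70)&(P[...,0]>200)&(P[...,0]<900); print('red px',r.sum(),P[r].mean(0) if r.any() else '')
```

```text
{'clock': 32.225, 'qpos': [0.0689, 0.9515, 0.7922, 1.8778, -0.9942, 0.7756, -0.1236], 'eef_pos': [482.6093, -312.9972, 61.921], 'tool_rot': [-3.132, -0.0018, 0.0114], 'force': [0.1824, 0.4024, -0.5674], 'width': 15.3675}
top 624 16.784250823778393 [-5.55855925e-03 -2.40156509e-03  1.73918425e+01]
red px 0 
scene 764 18.62283731886305 [ 7.13653083e-04 -1.05414077e-02  1.85373267e+01]
red px 0
```

Request:
send_rows:
  series:
    - [8,[0,0,-0.08],[0,0,0]]
    - [8,[0,0,-0.06],[0,0,0]]
    - [8,[0,0,-0.03],[0,0,0]]
    - [8,[0,0,0],[0,0,0]]

```text
clock: 32.83
eef_pos: [482.4, -312.6, 51.2]
tool_rot: [-3.131, -0.001, 0.011]
force: [-0.5, 0.2, -1.6]
width: 15.1
gripper_force: 58.8
```

Request:
send_rows:
  series:
    - [8,[0,0,-0.02],[0,0,0]]
    - [8,[0,0,0],[0,0,0]]

```text
clock: 33.08
eef_pos: [482.5, -312.8, 50.2]
tool_rot: [-3.132, -0.001, 0.011]
force: [-0.2, 0.2, -2.1]
width: 14.8
gripper_force: 58.8
```

Request:
send_rows:
  series:
    - [8,[0,0,-0.02],[0,0,0]]
    - [8,[0,0,0],[0,0,0]]

```text
clock: 33.33
eef_pos: [482.4, -312.7, 50.1]
tool_rot: [-3.131, -0.002, 0.011]
force: [-2.2, 2.8, 7.4]
width: 15.0
gripper_force: 60.1
```

Contact. I release and lift away.

Request:
send_rows:
  series:
    - [30,[0,0,0],[0,0,0]]
    - [50,[0,0,0],[0,0,0]]
    - [50,[0,0,0],[0,0,0]]
    - [50,[0,0,0],[0,0,0]]
    - [50,[0,0,0.3],[0,0,0]]
    - [50,[0,0,0.7],[0,0,0]]
    - [50,[0,0,0.9],[0,0,0]]
    - [50,[-0.3,-0.3,0.9],[0,0,0]]

```text
clock: 34.33
eef_pos: [465.5, -329.4, 219.3]
tool_rot: [-3.131, -0.002, 0.015]
force: [0.5, -0.9, -0.1]
width: 49.8
gripper_force: 0.0
```

Request:
send_rows:
  series:
    - [50,[0,0,0],[0,0,0]]
    - [50,[0,0,0],[0,0,0]]

```text
clock: 34.58
eef_pos: [464.5, -330.1, 217.3]
tool_rot: [-3.131, -0.002, 0.011]
force: [0.7, 0.6, -1.0]
width: 50.2
gripper_force: 0.0
```

Run:
```python
from h import *
s=st(); rim(95,122,50); e=[482.4,-312.7]
for n in ('top','scene'):
    d=get_image(n);P=points(d);H=cv2.cvtColor(d['img'],cv2.COLOR_RGB2HSV)
    m=(P[...,0]>e[0]+85)&(P[...,0]<e[0]+140)&(abs(P[...,1]-e[1])<22)&(P[...,2]<40)&(H[...,0]>100)&(H[...,0]<130)&(H[...,1]>110)
    q=P[m];q=q[abs(q[:,2]-np.median(q[:,2]))<4]; print(n,len(q),np.median(q[:,2]),np.linalg.lstsq(np.c_[q[:,:2]-e[:2],np.ones(len(q))],q[:,2],rcond=None)[0])
```

```text
{'clock': 34.575, 'qpos': [0.0051, 0.7555, 0.9858, 1.7921, -0.7452, 1.0232, -0.2693], 'eef_pos': [464.5369, -330.0558, 217.3311], 'tool_rot': [-3.1306, -0.0022, 0.0112], 'force': [0.6917, 0.6498, -1.0224], 'width': 50.2005}
top 381 [-0.01   0.003] 106.5972707465624 ((556.5176391601562, 7.99218225479126), 39.397361755371094)
scene 340 [ 0.024 -0.024] 106.65161621084617 ((554.8622436523438, 7.289942264556885), 40.518455505371094)
top 616 4.836534794030456 [-1.11400098e-02  1.62733838e-04  6.09001261e+00]
scene 751 6.130735377044516 [ 0.00672175 -0.01469379  5.36104993]
```

The scoop lies flat with its floor at about 5 mm, the beaker is upright on the pan, and the gripper is clear.

```bash
python3 -c "
from cell import ctrl; print(ctrl.finish_job())"
```

```text
the job is handed in; nothing more can be done
None
```

I handed the job in at about 35 s: the beaker stands upright on the pan, the empty scoop lies flat on the bench, and the gripper is clear. Orange, yellow and green were visible in the beaker, and red, last measured inside it, should be underneath; the judge gave no verdict back.

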